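# Clamp the cover plate of a bottle mould in cross order and fit its core plug

## Robot

A 6-joint arm with a two-finger parallel gripper is mounted at the origin on the work surface. World frame = base frame: x ahead of the robot, y to its left, z up, the work surface at z = 0. Lengths are in m, angles in rad, forces in N, time in s.
With the tool pointing down it reaches from about 0.3 to 0.875 m from the base axis. Payload 6.4 kg.
Tool frame: the origin (TCP) lies at the very end of the fingers, on their centre line; the grasp point (between the pads) lies grip_point_offset behind it (grip_point_offset is the distance from the TCP to the grasp point, in m); y points along the fingers, x is the direction in which the jaws open and shut, and the axes are right-handed (so a half turn about y gives the same grasp; the last joint's range is limited). The gripper opens to 85 mm and grips with 20 to 120 N. Pads are 22 mm wide; open, the fingers measure 114 mm over their backs; the gripper's body (76 mm by 85 mm) begins 54 mm behind the grasp point. The pads swing forward as they close: fully open they stand 13 mm farther back than shut.
Start: joints at [1.071, 0.181, 1.607, -0, 1.354, -0.206], TCP at [0.167, 0.55, 0.231] pointing down, gripper open.
Joint ranges: [-2.99, 2.99], [-0.89, 2.07], [0.3, 2.58], [-1.14, 4.28], [0, 2.63], [-3.12, 3.12]. Speed limits (rad/s): [2.57, 2.57, 3.01, 3.14, 3.14, 3.14].

## Interface

Orientations are given as a unit quaternion [w, x, y, z].
In Python, from bench import get_obs, camera, camera_model, hand_in, grip_point_offset gives the robot as it stands.
- The arm moves only by the shell command python3 -m jog 'ROWS'. ROWS is JSON, a list of rows, each a list of 7 numbers: the shift along the tool's x, y, z in mm, then the turn, a rotation vector about the tool's x, y, z in degrees, then the gripper's target within -1 to 1 (shut at 1, half-way at 0, fully open at -1). In form: [[x, y, z, ax, ay, az, grip], ...]. A call has 1 to 8 rows; each row shifts and turns the commanded pose from where the row before left it, along the tool's axes as they then stand; what a row does not reach is not made up. A row lasts 1/12 s, in which the tool goes at most 41.7 mm and 7.16 degrees, less where a joint would pass 70% of its speed; a pose out of reach is approached as far as the arm can. A call is refused whole if a number of a shift passes 41.7 or a number of a turn 7.16, either way. A call with a gripper value outside its range is refused whole. The fingers move at their own pace and stop on an object; the grip force is fixed at half the most. Time passes only in rows, so rows that do not move let the fingers close. It gives the time, the measured TCP pose, the force and the opening at its end, in the units of the state.
- get_obs(): the state, without advancing time (a new reading comes with each control period).
- camera(name): name is "scene" or "top"; returns the picture (384x512x3 uint8, blue, green, red); there is no depth.
- camera_model(name): a dict with "K" (3x3 intrinsics, pixels), "pose" (4x4, takes a point from camera to world coordinates). Camera axes: x right, y down, z forward; pixel columns grow to the right and rows downward; lengths in m; the calibration is good to about 2 mm. A picture is of the moment at which its call begins. camera_model takes no time and is no camera call.
- hand_in(): hands the job in, once; it reports no verdict.
The state is a dict: "time_s": time; "q": joint angles; "dq": joint speeds; "joint_efforts": joint torques, N m; "eef_pos": TCP position; "eef_rot": TCP orientation; "wrist_force": force on the tool from outside, world axes, zero at the start; "torque": the same for the moment, N m; "opening": opening from 0.0 (shut) to 1.0 (fully open).
Only numpy, scipy, OpenCV 4.12 (cv2) and the standard library are available. Lean on these libraries where they do the work, as an engineer would, in place of code of your own. Each camera call takes 0.05 s, during which the arm holds its last target.

## Task

Tighten the four handled nuts on the bottle mould's cover plate clockwise, about half a turn each, in cross order (bring one home, then the one diagonally opposite, then the other two), each until you feel it come up firm on its seat but without forcing it past that, so that the plate seats flat. Then stand the steel core plug in the plate's centre bore, fully home. Do not knock over the glass bottles or push them away.

Things in the scene. Friction and masses are not known exactly. Their poses are not given: they have to be found in the camera images.
- mould_top (a point): Dark cast-iron bottle mould, a block 200 x 200 x 70 mm fixed to the bench (216 mm foot, 12 mm high), with a 110 mm square raised face (the top 4 mm) and in it a 50 mm square well. This point is the centre of the raised face, 70 mm above the bench; z up, x and y along its sides; x roughly away from the robot (yaw within 0.3 rad). The diagonal pairs of nuts on it are a-c and b-d.
- bore (a point): Centre of the top face of the aluminium cover plate, 190 x 190 x 14 mm. It floats at first on springs 5 to 7 mm above the mould and may tilt; seated, it lies flat on its raised face, this point 14 mm above mould_top. A chamfered 29 mm through bore is here, z up its axis; under it is the mould's well, 60 mm deep. The plate may shift 2 mm sideways on its studs.
- axis_a (a point): Clamping nut a, on a stud at the far left (+x, +y of the mould) corner, 70 mm along x and along y from the mould's centre. The point is on the nut's vertical axis, at mid-height of its handle, 24.5 mm above the plate's top. Tightening is clockwise seen from above; a nut sinks 12 mm per turn. All four nuts are alike; see axis_b, axis_c too.
- axis_b (a point): Clamping nut b, on a stud at the near left (-x, +y) corner, 70 mm along x and along y from the mould's centre. Every nut turns against a steady drag of about 0.15 N m and stays where it is left. After some half a turn (from 155 to 200 degrees, different for each nut, not to be seen) it comes up hard on its seat.
- axis_c (a point): Clamping nut c, on a stud at the near right (-x, -y) corner, 70 mm along x and along y from the mould's centre. On its seat this point of any nut is 38.5 mm above mould_top; home means within 0.25 mm of that, about 7 degrees of turn, finer than the pose readings: feel for it.
- axis_d (a point): Clamping nut d, on a stud at the far right (+x, -y) corner, 70 mm along x and along y from the mould's centre. Like the others.
- grip_a (a point): Point on the handle of nut a, mid-width and mid-height, 40 mm out from the nut's axis. The dark steel handle is one level bar, 12 mm wide, 14 mm high, reaching 61 mm from the axis; its x axis points out along the bar. Some 17 mm of free space lie under the bar, above the plate. Push it round from the side with closed fingers, or hold and turn it.
- grip_b (a point): Point on the handle of nut b, mid-width and mid-height, 40 mm out from the nut's axis. Every handle drives its nut through a torsion spring of 5 N m per rad: it leads the nut by 0.03 rad while turning freely and by 0.08 rad with 10 N on this point.
- grip_c (a point): Point on the handle of nut c, mid-width and mid-height, 40 mm out from the nut's axis. For any handle, leading its nut by over 0.16 rad (20 N on this point, 0.8 N m) overstrains the thread; 8 to 12 N on this point is firm.
- grip_d (a point): Point on the handle of nut d, mid-width and mid-height, 40 mm out from the nut's axis. Like the others.
- plug_mid (a point): Steel core plug, 70 mm tall, 0.14 to 0.28 kg, standing on the bench left or right of the mould (on the other side lies a flat gauge ring, not needed). The point is on its axis 35 mm above its foot. From the foot: shank 26 mm wide, 34 mm long, tapered end; flange 44 mm wide, 6 mm thick; grip 24 mm wide, 30 mm long. Home, the flange rests on the plate, this point 1 mm above bore.
- bottle1: Clear glass bottle standing on the bench, 200 mm tall, 76 mm wide, origin at its foot; not part of the job.
- bottle2: Clear glass bottle standing on the bench, 170 mm tall, 65 mm wide, origin at its foot; not part of the job.

How it is judged:
By the outcome, as a careful person would: the job done as asked, in the order asked, and still so for the second after the job is handed in, with the robot touching nothing.
It also fails if it takes over 72 s, if anything falls off the work surface, if the arm or the gripper's body presses on something with over 40 N, if the wrist force passes 120 N, or if a joint passes its speed limit or range.

## Working session

There is one attempt and no reset: what is moved stays moved. The work goes in short steps, Python scripts to look and compute and a shell command to move; the robot and the scene stay as the last step left them, time stands still between calls to the robot, and variables do not carry over. Pictures are saved under pics/ and viewed, and the job is handed in when it is done.

```bash
ls; mkdir -p pics; python3 - <<'E'
from bench import *
import cv2
print(get_obs()); print(grip_point_offset)
for n in("scene","top"):
    cv2.imwrite(f"pics/{n}0.png",camera(n)); m=camera_model(n); print(n,m)
E
```

```text
pics
{'time_s': 0.0, 'q': array([ 1.07070610e+00,  1.81532452e-01,  1.60801310e+00, -1.95466463e-05,
        1.35378162e+00, -2.06297462e-01]), 'dq': array([-6.42138874e-05,  1.89988049e-03, -4.82417147e-07,  3.68995568e-04,
        4.70571415e-04,  1.58504705e-03]), 'joint_efforts': array([ 3.34636707e-05, -4.44863176e+01, -3.51335013e+01, -1.30526014e-04,
        8.98787373e-03,  1.54051799e-05]), 'eef_pos': array([0.16622949, 0.54987326, 0.23038651]), 'eef_rot': array([-0.56753528,  0.56806128,  0.42087774, -0.4219858 ]), 'wrist_force': array([-0.07788093,  0.0784012 ,  0.40711221]), 'torque': array([-0.0324364 ,  0.00672753, -0.00284487]), 'opening': 0.9968771321143552}
0.0187
scene {'K': array([[382.17078314,   0.        , 262.44323887],
       [  0.        , 382.17078314, 194.34209795],
       [  0.        ,   0.        ,   1.        ]]), 'pose': array([[ 0.63095804,  0.56940963, -0.52693891,  1.21081151],
       [ 0.77580122, -0.4587551 ,  0.43321615, -0.53635512],
       [ 0.00494153, -0.68214106, -0.73120391,  0.97200093],
       [ 0.        ,  0.        ,  0.        ,  1.        ]])}
top {'K': array([[346.84962498,   0.        , 255.09394516],
       [  0.        , 346.84962498, 191.85438995],
       [  0.        ,   0.        ,   1.        ]]), 'pose': array([[ 2.94030930e-02, -9.96024704e-01,  8.40847672e-02,
         5.00882464e-01],
       [-9.99479152e-01, -3.04155552e-02, -1.07851393e-02,
         2.70885206e-04],
       [ 1.32997500e-02, -8.37238553e-02, -9.96400237e-01,
         9.10393458e-01],
       [ 0.00000000e+00,  0.00000000e+00,  0.00000000e+00,
         1.00000000e+00]])}
```

View pics/scene0.png

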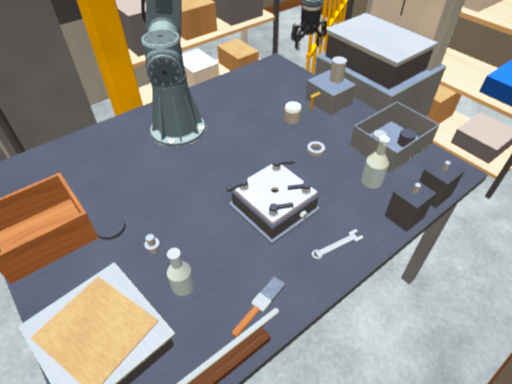

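View pics/top0.png

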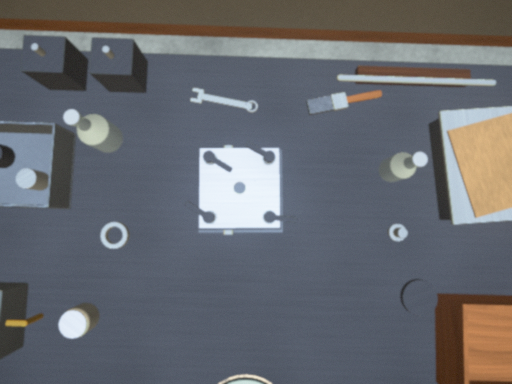

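```bash
python3 - <<'E'
import cv2,numpy as np
a=cv2.imread("pics/top0.png"); 
cv2.imwrite("pics/top0z.png",cv2.resize(a[140:245,185:300],None,fx=5.2,fy=5.2,interpolation=cv2.INTER_CUBIC))
b=cv2.imread("pics/scene0.png")
cv2.imwrite("pics/scene0z.png",cv2.resize(b[150:245,215:330],None,fx=6,fy=6,interpolation=cv2.INTER_CUBIC))
E
```

```text
(no output)
```

View pics/top0z.png

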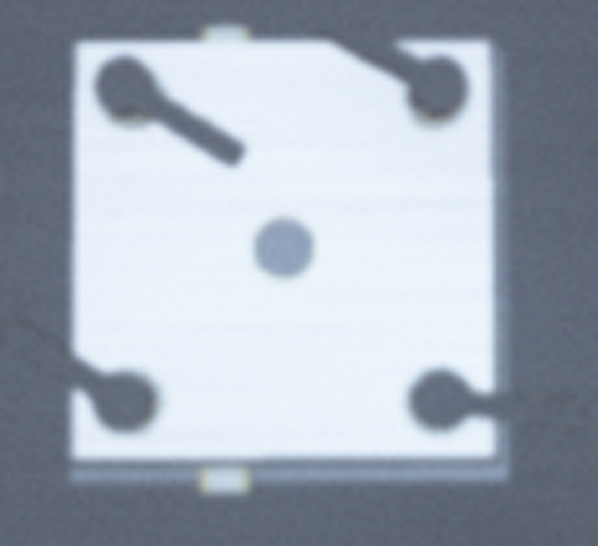

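View pics/scene0z.png

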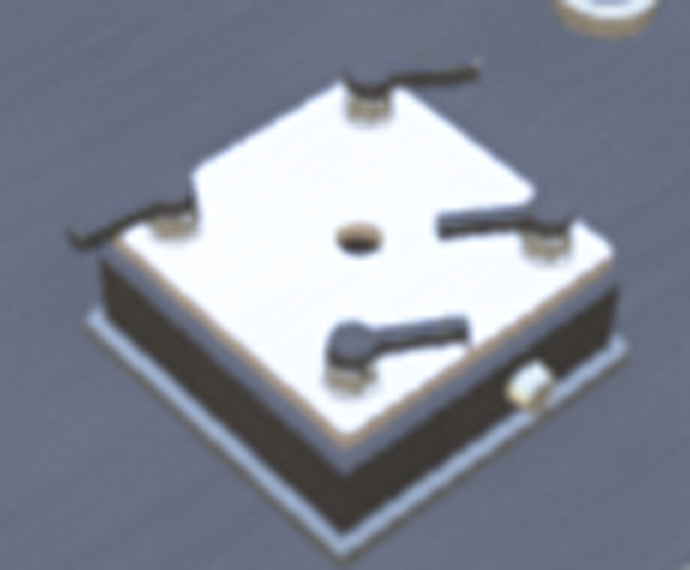

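```bash
cat > h.py <<'E'
import numpy as np,cv2
from bench import *
def ray(n,uv,z):
    m=camera_model(n);K=m["K"];P=m["pose"]
    d=P[:3,:3]@np.linalg.solve(K,[uv[0],uv[1],1.]);o=P[:3,3]
    return o+d*(z-o[2])/d[2]
def proj(n,p):
    m=camera_model(n);P=m["pose"];c=P[:3,:3].T@(np.asarray(p)-P[:3,3]);q=m["K"]@c;return q[:2]/q[2]
E
python3 - <<'E'
from h import *
a=cv2.imread("pics/top0.png");g=cv2.cvtColor(a,cv2.COLOR_BGR2GRAY)
z=g[130:255,175:310].astype(float)
print(np.percentile(z,[2,20,50,90]))
zz=np.clip((z-60)/(125-60)*255,0,255).astype(np.uint8)
cv2.imwrite("pics/top0c.png",cv2.resize(zz,None,fx=4.7,fy=4.7,interpolation=cv2.INTER_CUBIC))
# plate
m=(g>170).astype(np.uint8);m[:, :190]=0;m[:,290:]=0;m[:140]=0;m[240:]=0
cs,_=cv2.findContours(m,cv2.RETR_CCOMP,cv2.CHAIN_APPROX_NONE)
for c in cs:
    if cv2.contourArea(c)>15: 
        M=cv2.moments(c);print(cv2.contourArea(c),M['m10']/M['m00'],M['m01']/M['m00'],cv2.minAreaRect(c))
E
```

```text
[ 96. 100. 104. 241.]
23.0 227.8405797101449 231.5 ((228.0, 231.5), (3.0, 8.0), 90.0)
5844.0 238.07697353410904 187.2780914898471 ((239.5, 186.5), (83.0, 81.0), 90.0)
86.5 239.11946050096338 187.23314065510596 ((239.25003051757812, 187.25001525878906), (10.60660171508789, 9.899495124816895), 45.0)
251.0 214.8559096945551 160.4289508632138 ((216.02781677246094, 162.78761291503906), (32.55729293823242, 13.077406883239746), 39.47245788574219)
```

View pics/top0c.png

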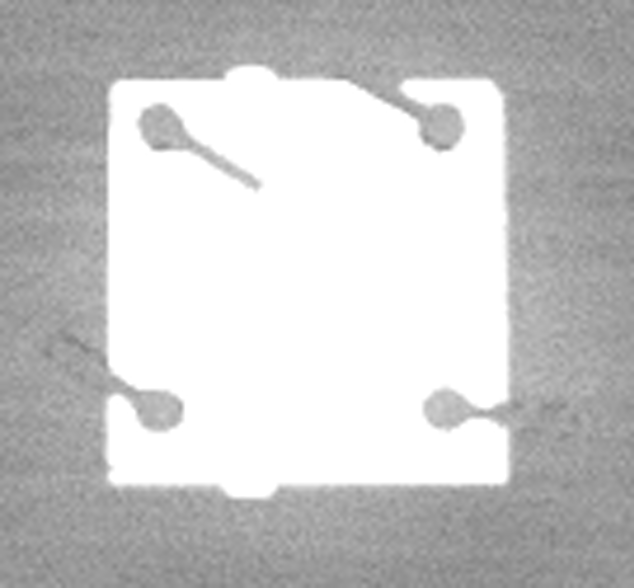

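```bash
python3 - <<'E'
from h import *
a=cv2.imread("pics/top0.png");g=cv2.cvtColor(a,cv2.COLOR_BGR2GRAY)
S=8;x0,y0=175,130
z=cv2.resize(g[130:255,175:310],None,fx=S,fy=S,interpolation=cv2.INTER_CUBIC)
m=(z<175).astype(np.uint8)
D=cv2.distanceTransform(m,cv2.DIST_L2,5)
N={}
def px(X,Y): return ((X+.5)/S-.5+x0,(Y+.5)/S-.5+y0)
for n,(u,v) in dict(a=(160,127),b=(158,411),c=(446,408),d=(442,127)).items():
    X=int(u/4.7*S);Y=int(v/4.7*S);w=20
    s=D[Y-w:Y+w,X-w:X+w]; ys,xs=np.where(s>s.max()-0.7)
    p=px(xs.mean()+X-w,ys.mean()+Y-w)
    N[n]=ray("top",p,0.1210);print(n,np.round(p,2),"r px",s.max()/S,np.round(N[n],4))
for i,j in("ab","bc","cd","da","ac","bd"):print(i+j,np.linalg.norm(N[i]-N[j]))
c=sum(N.values())/4;print("centre",c)
print("yaw a-b",np.arctan2(*(N['a']-N['b'])[[1,0]]),np.arctan2(*(N['d']-N['c'])[[1,0]]), "from y", np.arctan2(*(N['a']-N['d'])[[1,0]])-np.pi/2,np.arctan2(*(N['b']-N['c'])[[1,0]])-np.pi/2)
print("bore",ray("top",(239.12,187.23),0.09))
tips=dict(a=(258,185),b=(55,337),c=(560,410),d=(340,78))
for n,(u,v) in tips.items():
    p=(u/4.7-.5+x0,v/4.7-.5+y0);t=ray("top",p,0.1195);d=t-N[n];print(n,"tip",np.round(t,4),"len",np.hypot(d[0],d[1]),"ang",np.degrees(np.arctan2(d[1],d[0])))
E
```

```text
a [209.04 157.05] r px 5.699613 [0.6445 0.0999 0.121 ]
b [208.56 216.88] r px 5.875 [0.5074 0.0955 0.121 ]
c [269.31 216.59] r px 5.7184114 [ 0.5121 -0.0422  0.121 ]
d [268.56 156.5 ] r px 5.9734497 [ 0.6502 -0.0369  0.121 ]
ab 0.1372157242571931
bc 0.13776995468873063
cd 0.1381848727249777
da 0.13696830971744053
ac 0.19429527802969299
bd 0.19470966086338456
centre [0.57856037 0.02907347 0.121     ]
yaw a-b 0.032657429103413856 0.03849421859114658 from y 0.04126069693063772 0.03419307578275621
bore [0.57997313 0.02963906 0.09      ]
a tip [0.6188 0.0523 0.1195] len 0.05410789693917203 ang -118.35449497392959
b tip [0.5415 0.1479 0.1195] len 0.06254240276523144 ang 56.97751046835829
c tip [ 0.5135 -0.0978  0.1195] len 0.055557089942039325 ang -88.61458260872922
d tip [0.6732 0.0139 0.1195] len 0.05579914685016611 ang 65.61890839306646
```

```bash
python3 - <<'E'
from h import *
C=np.array([0.579,0.0293]);y=0.037
R=np.array([[np.cos(y),-np.sin(y)],[np.sin(y),np.cos(y)]])
for n,o in dict(a=(1,1),b=(-1,1),c=(-1,-1),d=(1,-1)).items():
    for z in(.0145+.1,.1215):
        p=np.r_[C+R@(np.array(o)*.07),z]
        s=proj("scene",p);t=proj("top",p)
        print(n,z,p.round(4),"scene zoom",((s-[215,150]+.5)*6).round(),"top zoom5.2",((t-[185,140]+.5)*5.2).round())
for o in((1,1),(-1,1),(-1,-1),(1,-1)):
    p=np.r_[C+R@(np.array(o)*.095),.09]
    s=proj("scene",p);t=proj("top",p); print("corner",((s-[215,150]+.5)*6).round(),((t-[185,140]+.5)*5.2).round())
p=np.r_[C,.09];print("bore",((proj("scene",p)-[215,150]+.5)*6).round(),((proj("top",p)-[185,140]+.5)*5.2).round())
E
```

```text
a 0.1145 [0.6464 0.1018 0.1145] scene zoom [545. 213.] top zoom5.2 [125.  90.]
a 0.1215 [0.6464 0.1018 0.1215] scene zoom [546. 204.] top zoom5.2 [123.  87.]
b 0.1145 [0.5065 0.0967 0.1145] scene zoom [364.  77.] top zoom5.2 [124. 405.]
b 0.1215 [0.5065 0.0967 0.1215] scene zoom [365.  68.] top zoom5.2 [122. 404.]
c 0.1145 [ 0.5116 -0.0432  0.1145] scene zoom [169. 194.] top zoom5.2 [443. 402.]
c 0.1215 [ 0.5116 -0.0432  0.1215] scene zoom [168. 185.] top zoom5.2 [443. 402.]
d 0.1145 [ 0.6515 -0.0381  0.1145] scene zoom [347. 345.] top zoom5.2 [439.  88.]
d 0.1215 [ 0.6515 -0.0381  0.1215] scene zoom [347. 336.] top zoom5.2 [440.  85.]
corner [608. 249.] [77. 46.]
corner [366.  67.] [ 75. 461.]
corner [104. 223.] [495. 458.]
corner [342. 432.] [490.  44.]
bore [355. 236.] [285. 250.]
```

```bash
python3 - <<'E'
from h import *
f=lambda u:ray("scene",(u[0]/6-.5+215,u[1]/6-.5+150),.1195)
for n,c,t in(("a",(548,222),(443,222)),("b",(368,80),(477,70)),("c",(175,206),(78,240)),("d",(352,340),(466,326))):
    A=f(c);B=f(t);d=B-A;print(n,A.round(4),np.hypot(*d[:2]),np.degrees(np.arctan2(d[1],d[0])))
o=get_obs()
from scipy.spatial.transform import Rotation as Ro
q=o['eef_rot'];print(Ro.from_quat(q,scalar_first=True).as_matrix().round(3))
a=cv2.imread("pics/top0.png")
cv2.imwrite("pics/bot.png",cv2.resize(a[130:260,330:460],None,fx=4.6,fy=4.6,interpolation=cv2.INTER_CUBIC))
b=cv2.imread("pics/scene0.png")
cv2.imwrite("pics/bots.png",cv2.resize(b[220:310,120:230],None,fx=5,fy=5,interpolation=cv2.INTER_CUBIC))
E
```

```text
a [0.6553 0.095  0.1195] 0.054498452930796526 -128.84620209223752
b [0.5137 0.0931 0.1195] 0.061151524261900105 58.89766433263231
c [ 0.5247 -0.0487  0.1195] 0.054944095960439164 -102.31550708793084
d [ 0.6536 -0.0368  0.1195] 0.057655903591060424 60.36114317572812
[[ 0.29  -0.001 -0.957]
 [ 0.957 -0.001  0.29 ]
 [-0.001 -1.     0.   ]]
```

View pics/bot.png

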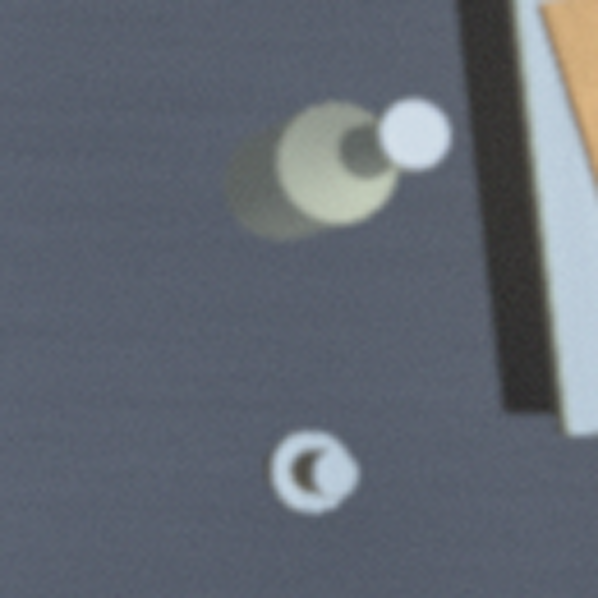

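View pics/bots.png

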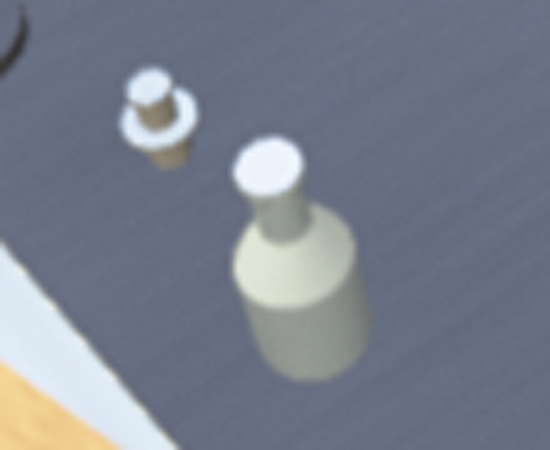

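```bash
cat >> h.py <<'E'
from scipy.spatial.transform import Rotation as Ro
C=np.array([0.579,0.0293]);YAW=0.037
AX={n:C+np.array([[np.cos(YAW),-np.sin(YAW)],[np.sin(YAW),np.cos(YAW)]])@(np.array(o)*.07) for n,o in dict(a=(1,1),b=(-1,1),c=(-1,-1),d=(1,-1)).items()}
def st():
    o=get_obs();R=Ro.from_quat(o['eef_rot'],scalar_first=True).as_matrix()
    return o,R,np.degrees(np.arctan2(R[1,0],R[0,0]))
def to(p,yaw=None):
    "shift (mm) in tool axes after turning to yaw (deg); turn about tool y"
    o,R,y=st(); dy=0
    if yaw is not None: dy=(yaw-y+180)%360-180
    th=np.radians(y+dy); ex=np.array([np.cos(th),np.sin(th),0]);ez=np.array([-np.sin(th),np.cos(th),0])
    d=np.asarray(p)-o['eef_pos']
    print("turn ay",round(-dy,2),"then shift mm",(1000*np.array([d@ex,-d[2],d@ez])).round(2), "dist rows",np.linalg.norm(d)*1000/41.7)
def show(n=None):
    o,R,y=st()
    print("t",round(o['time_s'],2),"p",o['eef_pos'].round(4),"yaw",round(y,2),"q6",round(np.degrees(o['q'][5]),1),"F",o['wrist_force'].round(2),"T",o['torque'].round(3),"open",round(o['opening'],3))
    if n:
        r=o['eef_pos'][:2]-AX[n]; F=o['wrist_force'][:2]
        a=np.radians(y);ex=np.array([np.cos(a),np.sin(a)]);ez=np.array([-ex[1],ex[0]])
        print("rel axis tool x,z mm",1000*r@ex,1000*r@ez,"az",np.degrees(np.arctan2(r[1],r[0])),"torque Nm about axis",round(r[0]*F[1]-r[1]*F[0],3),"Fx,Fz tool",(F@ex).round(2),(F@ez).round(2))
E
python3 - <<'E'
from h import *
show()
ph=np.radians(-119);g=AX['a']+.04*np.array([np.cos(ph),np.sin(ph)]);print(AX,g)
to([*g,.23],151)
for n,u,z in(("flange top",(315,472),.040),("top",(335,473),.070)):print(n,ray("top",(u[0]/4.6-.5+330,u[1]/4.6-.5+130),z))
for n,u,z in(("flange top",(158,117),.040),("top",(150,86),.070)):print(n,ray("scene",(u[0]/5-.5+120,u[1]/5-.5+220),z))
print(ray("top",(415/4.6+330,135/4.6+130),.17),ray("top",(95,125),.1))
E
python3 -m jog '[[0,0,0,0,-7.09,0,0.4],[0,0,0,0,-7.09,0,0.4],[0,0,0,0,-7.09,0,0.4],[0,0,0,0,-7.09,0,0.4],[0,0,0,0,-7.09,0,0.4],[0,0,0,0,-7.09,0,0.4],[0,0,0,0,-7.09,0,0.4],[0,0,0,0,-7.09,0,0.4]]'
```

```text
t 0.1 p [0.1663 0.55   0.2305] yaw 73.17 q6 -11.8 F [-0.27 -0.21  0.04] T [ 0.005 -0.006 -0.005] open 0.999
{'a': array([0.64636268, 0.1018415 ]), 'b': array([0.5064585 , 0.09666268]), 'c': array([ 0.51163732, -0.0432415 ]), 'd': array([ 0.6515415 , -0.03806268])} [0.6269703  0.06685671]
turn ay -77.83 then shift mm [-6.3716e+02  5.1000e-01  1.9916e+02] dist rows 16.00871306805696
flange top [ 0.48400913 -0.37032323  0.04      ]
top [ 0.48437408 -0.36813026  0.07      ]
flange top [ 0.48458912 -0.3669732   0.04      ]
top [ 0.48510355 -0.36550427  0.07      ]
[ 0.64518094 -0.36437941  0.17      ] [0.71653896 0.37523576 0.1       ]
time_s: 0.77
eef_pos: [0.1663, 0.5501, 0.2307]
eef_rot: [0.298, -0.297, -0.641, 0.642]
wrist_force: [-0.9, -0.2, 0.3]
opening: 0.302
```

```bash
python3 -m jog '[[0,0,0,0,-7.03,0,0.4],[0,0,0,0,-7.03,0,0.4],[0,0,0,0,-7.03,0,0.4],[-33,0,10.3,0,0,0,0.4],[-33,0,10.3,0,0,0,0.4],[-33,0,10.3,0,0,0,0.4],[-33,0,10.3,0,0,0,0.4],[-33,0,10.3,0,0,0,0.4]]'; python3 -m jog '[[-33,0,10.3,0,0,0,0.4],[-33,0,10.3,0,0,0,0.4],[-33,0,10.3,0,0,0,0.4],[-33,0,10.3,0,0,0,0.4],[-33,0,10.3,0,0,0,0.4],[-33,0,10.3,0,0,0,0.4],[-33,0,10.3,0,0,0,0.4],[-33,0,10.3,0,0,0,0.4]]'
python3 - <<'E'
from h import *
show('a');to([.627,.0669,.1],151)
E
```

```text
time_s: 1.43
eef_pos: [0.2863, 0.4239, 0.2309]
eef_rot: [0.177, -0.177, -0.684, 0.685]
wrist_force: [0.2, 0.9, -0.4]
opening: 0.299
time_s: 2.1
eef_pos: [0.4773, 0.2237, 0.231]
eef_rot: [0.177, -0.177, -0.684, 0.685]
wrist_force: [0.5, 0.7, -1.0]
opening: 0.297
t 2.1 p [0.4773 0.2237 0.231 ] yaw 150.97 q6 -138.8 F [ 0.47  0.71 -1.05] T [ 0.049 -0.065 -0.065] open 0.297
rel axis tool x,z mm 206.91097589560786 -24.48783103021623 az 144.22078623188798 torque Nm about axis -0.178 Fx,Fz tool -0.07 -0.85
turn ay -0.03 then shift mm [-206.9   130.98   64.54] dist rows 6.072851267291314
```

```bash
python3 -m jog '[[-34,9,10.5,0,0,0,0.4],[-34,9,10.5,0,0,0,0.4],[-34,9,10.5,0,0,0,0.4],[-34,9,10.5,0,0,0,0.4],[-34,9,10.5,0,0,0,0.4],[-34,9,10.5,0,0,0,0.4],[0,0,0,0,0,0,0.4]]'
python3 - <<'E'
from h import *
show('a');to([.627,.0669,.1],151)
cv2.imwrite("pics/t1.png",camera("top"))
a=cv2.imread("pics/t1.png");cv2.imwrite("pics/t1z.png",cv2.resize(a[130:250,180:310],None,fx=5,fy=5,interpolation=cv2.INTER_CUBIC))
E
```

```text
time_s: 2.68
eef_pos: [0.6266, 0.0658, 0.1743]
eef_rot: [0.179, -0.178, -0.683, 0.685]
wrist_force: [-0.7, 0.7, 0.6]
opening: 0.302
t 2.68 p [0.6266 0.0658 0.1743] yaw 150.7 q6 -155.4 F [-0.66  0.71  0.59] T [-0.038  0.061 -0.06 ] open 0.302
rel axis tool x,z mm -0.40637576548314464 41.052453567685866 az -118.73017382570887 torque Nm about axis -0.038 Fx,Fz tool 0.92 -0.3
turn ay -0.3 then shift mm [ 0.19 74.27 -1.11] dist rows 1.7812563025023254
```

View pics/t1z.png

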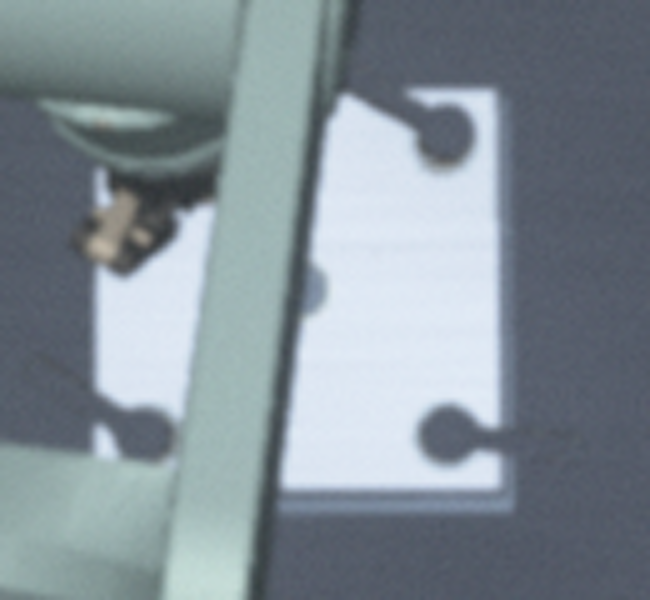

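```bash
python3 -m jog '[[0,22,-0.5,0,0,0,0.4],[0,22,-0.5,0,0,0,0.4],[0,0,0,0,0,0,0.4]]'
python3 - <<'E'
from h import *
show('a')
cv2.imwrite("pics/s1.png",camera("scene"))
a=cv2.imread("pics/s1.png");cv2.imwrite("pics/s1z.png",cv2.resize(a[130:245,215:345],None,fx=5,fy=5,interpolation=cv2.INTER_CUBIC))
E
```

```text
time_s: 2.98
eef_pos: [0.6212, 0.073, 0.1286]
eef_rot: [0.18, -0.174, -0.684, 0.685]
wrist_force: [-1.2, 0.1, -1.1]
opening: 0.301
t 2.98 p [0.6212 0.073  0.1286] yaw 151.0 q6 -155.2 F [-1.19  0.11 -1.11] T [-0.059  0.083  0.005] open 0.301
rel axis tool x,z mm 8.020662993405418 37.45787141978283 az -131.08353670841277 torque Nm about axis -0.037 Fx,Fz tool 1.1 0.48
```

View pics/s1z.png

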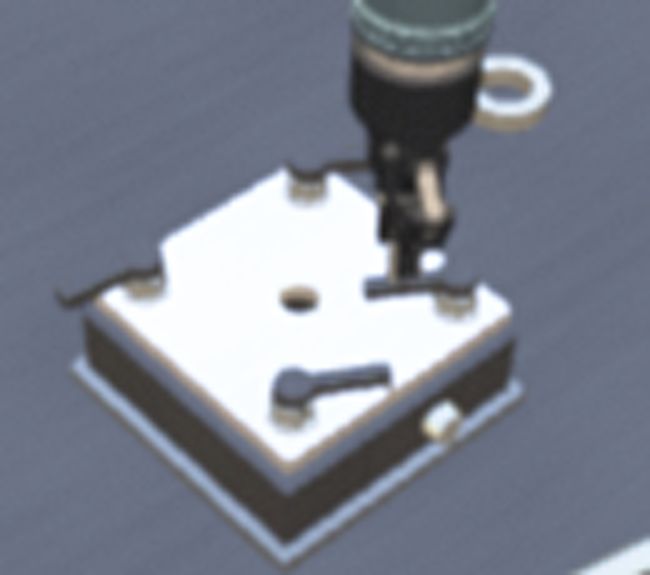

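```bash
for i in 1 2; do python3 -m jog '[[0,0,0,0,0,0,0.4]]' >/dev/null; python3 -c "
from h import *
show('a')"; done
```

```text
t 3.12 p [0.6245 0.0728 0.1338] yaw 151.03 q6 -155.2 F [0.66 0.16 0.57] T [ 0.05   0.01  -0.006] open 0.298
rel axis tool x,z mm 5.025565887423247 36.01954370906186 az -126.9150703553395 torque Nm about axis 0.016 Fx,Fz tool -0.5 -0.46
t 3.2 p [0.6257 0.0725 0.1351] yaw 151.02 q6 -155.2 F [0.63 0.5  0.49] T [0.033 0.03  0.011] open 0.303
rel axis tool x,z mm 3.9076165153175992 35.66893843355037 az -125.23036606226266 torque Nm about axis 0.008 Fx,Fz tool -0.31 -0.74
```

```bash
python3 -m jog '[[-2,0,2.5,0,0,0,0.4],[-2,0,2.5,0,0,0,0.4],[0,8,0,0,0,0,0.4],[0,8,0,0,0,0,0.4],[0,8,0,0,0,0,0.4],[0,6,0,0,0,0,0.4],[0,4,0,0,0,0,0.4],[0,0,0,0,0,0,0.4]]'
python3 - <<'E'
from h import *
show('a')
cv2.imwrite("pics/s2.png",camera("scene"))
a=cv2.imread("pics/s2.png");cv2.imwrite("pics/s2z.png",cv2.resize(a[150:245,255:345],None,fx=6,fy=6,interpolation=cv2.INTER_CUBIC))
E
```

```text
time_s: 3.87
eef_pos: [0.625, 0.0657, 0.0974]
eef_rot: [0.178, -0.176, -0.684, 0.685]
wrist_force: [-0.8, 0.8, 0.5]
opening: 0.301
t 3.87 p [0.625  0.0657 0.0974] yaw 150.98 q6 -155.8 F [-0.82  0.79  0.55] T [ 0.039  0.016 -0.01 ] open 0.301
rel axis tool x,z mm 1.1994887758888482 41.94546926808799 az -120.6621186677283 torque Nm about axis -0.046 Fx,Fz tool 1.1 -0.3
```

View pics/s2z.png

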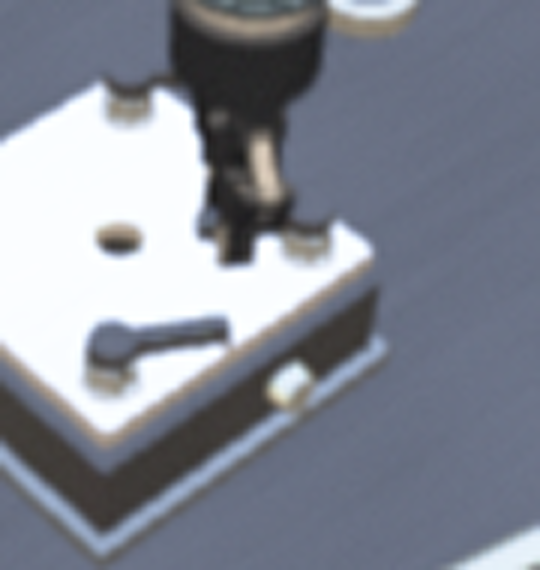

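```bash
python3 -m jog '[[2,0,-0.5,0,0,0,0.4],[2,0,-0.5,0,0,0,0.4],[1,0,0,0,0,0,0.4],[1,0,0,0,0,0,0.4],[0,0,0,0,0,0,0.4]]'
python3 -c "
from h import *
show('a')"
python3 -m jog '[[4.25,0.2,-0.96,0,6,0,0.4],[4.25,0.2,-0.96,0,6,0,0.4],[4.25,0.2,-0.96,0,6,0,0.4],[4.25,0.2,-0.96,0,6,0,0.4],[4.25,0.2,-0.96,0,6,0,0.4]]'
python3 -c "
from h import *
show('a')"
```

```text
time_s: 4.33
eef_pos: [0.6216, 0.0695, 0.0998]
eef_rot: [-0.177, 0.178, 0.685, -0.685]
wrist_force: [0.7, 0.1, -0.5]
opening: 0.304
t 4.33 p [0.6216 0.0695 0.0998] yaw 150.99 q6 -155.5 F [ 0.65  0.09 -0.48] T [ 0.04  -0.139 -0.022] open 0.304
rel axis tool x,z mm 6.00565584734048 40.27674190589329 az -127.49105297535485 torque Nm about axis 0.019 Fx,Fz tool -0.53 -0.4
time_s: 4.75
eef_pos: [0.6096, 0.0862, 0.0991]
eef_rot: [-0.349, 0.351, 0.615, -0.614]
wrist_force: [2.4, -3.2, -0.9]
opening: 0.301
t 4.75 p [0.6096 0.0862 0.0991] yaw 120.67 q6 -123.6 F [ 2.44 -3.25 -0.92] T [-0.431 -0.475  0.014] open 0.301
rel axis tool x,z mm 5.238750956920886 39.58667769314546 az -156.8694551473827 torque Nm about axis 0.158 Fx,Fz tool -4.04 -0.44
```

```bash
R='x'; python3 -m jog '[[4.12,0.2,-0.75,0,6,0,0.4],[4.12,0.2,-0.75,0,6,0,0.4],[4.12,0.2,-0.75,0,6,0,0.4],[4.12,0.2,-0.75,0,6,0,0.4],[4.12,0.2,-0.75,0,6,0,0.4],[4.12,0.2,-0.75,0,6,0,0.4],[4.12,0.2,-0.75,0,6,0,0.4],[4.12,0.2,-0.75,0,6,0,0.4]]' >/dev/null
python3 -c "
from h import *
show('a')"
```

```text
t 5.42 p [0.6098 0.1185 0.0974] yaw 72.68 q6 -72.5 F [ 2.53 -4.3   0.95] T [-0.614 -0.218  0.076] open 0.296
rel axis tool x,z mm 5.011279758871293 39.86899838525168 az 155.51317019446267 torque Nm about axis 0.115 Fx,Fz tool -3.35 -3.69
```

```bash
python3 -m jog '[[4.12,0.2,-0.75,0,6,0,0.4],[4.12,0.2,-0.75,0,6,0,0.4],[4.12,0.2,-0.75,0,6,0,0.4],[4.12,0.2,-0.75,0,6,0,0.4],[4.12,0.2,-0.75,0,6,0,0.4],[4.12,0.2,-0.75,0,6,0,0.4],[4.12,0.2,-0.75,0,6,0,0.4],[0,0,0,0,0,0,0.4]]' >/dev/null
python3 -c "
from h import *
show('a')"
```

```text
t 6.08 p [0.6294 0.1392 0.0956] yaw 30.77 q6 -28.8 F [-0.53 -2.05  0.85] T [-0.357  0.297  0.046] open 0.301
rel axis tool x,z mm 4.526279735713514 40.742892840964146 az 114.43315597948543 torque Nm about axis 0.055 Fx,Fz tool -1.51 -1.49
```

```bash
python3 -m jog '[[4.2,0.2,-0.7,0,6,0,0.4],[4.2,0.2,-0.7,0,6,0,0.4],[4.2,0.2,-0.7,0,6,0,0.4],[4.2,0.2,-0.7,0,6,0,0.4],[0,0,0,0,0,0,0.4]]' >/dev/null
python3 -c "
from h import *
show('a')"; python3 -m jog '[[2.1,0.1,-0.33,0,3,0,0.4],[0,0,0,0,0,0,0.4]]' >/dev/null
python3 -c "
from h import *
show('a')"
```

```text
t 6.5 p [0.6454 0.1433 0.0945] yaw 6.94 q6 -4.7 F [-2.82  0.25  1.83] T [0.041 0.45  0.006] open 0.301
rel axis tool x,z mm 4.066705980708359 41.27528887338099 az 91.31585026058177 torque Nm about axis 0.117 Fx,Fz tool -2.77 0.58
t 6.67 p [0.6472 0.1433 0.0943] yaw 4.17 q6 -1.9 F [-3.43  0.63  2.11] T [-0.007  0.491 -0.004] open 0.302
rel axis tool x,z mm 3.8749418511036415 41.28052669052136 az 88.81168538703079 torque Nm about axis 0.143 Fx,Fz tool -3.37 0.87
```

```bash
cat > s.py <<'E'
import sys
from h import *
o,R,y=st();n=sys.argv[1]
r=o['eef_pos'][:2]-AX[n];F=o['wrist_force'][:2]
a=np.radians(y);ex=np.array([np.cos(a),np.sin(a)]);ez=np.array([-ex[1],ex[0]])
print("t %.2f yaw %.2f z %.4f rel %.2f %.2f torque %.3f F %.2f %.2f Fz %.1f q6 %.0f"%(o['time_s'],y,o['eef_pos'][2],1000*r@ex,1000*r@ez,r[0]*F[1]-r[1]*F[0],F@ex,F@ez,o['wrist_force'][2],np.degrees(o['q'][5])))
E
python3 -m jog '[[2.1,0.1,-0.3,0,3,0,0.4],[0,0,0,0,0,0,0.4]]' >/dev/null; python3 s.py a
```

```text
t 6.83 yaw 1.15 z 0.0942 rel 3.89 41.29 torque 0.159 F -3.74 1.28 Fz 2.2 q6 1
```

```bash
python3 -m jog '[[2.1,0.1,-0.3,0,3,0,0.4],[0,0,0,0,0,0,0.4]]' >/dev/null; python3 s.py a
```

```text
t 7.00 yaw -1.86 z 0.0941 rel 3.89 41.34 torque 0.116 F -2.69 1.26 Fz 2.7 q6 4
```

```bash
python3 -m jog '[[2.1,0.1,-0.3,0,3,0,0.4],[0,0,0,0,0,0,0.4]]' >/dev/null; python3 s.py a
```

```text
t 7.17 yaw -4.87 z 0.0940 rel 3.94 41.34 torque 0.165 F -3.91 0.75 Fz 1.8 q6 7
```

```bash
python3 -m jog '[[2.1,0.1,-0.3,0,3,0,0.4],[0,0,0,0,0,0,0.4]]' >/dev/null; python3 s.py a
```

```text
t 7.33 yaw -7.88 z 0.0939 rel 3.97 41.30 torque 0.155 F -3.54 2.20 Fz 1.0 q6 10
```

```bash
python3 -m jog '[[2.1,0.1,-0.3,0,3,0,0.4],[0,0,0,0,0,0,0.4]]' >/dev/null; python3 s.py a
```

```text
t 7.50 yaw -10.89 z 0.0938 rel 3.96 41.21 torque 0.172 F -3.94 2.33 Fz 1.3 q6 13
```

```bash
python3 s.py a
```

```text
t 7.50 yaw -10.89 z 0.0938 rel 3.96 41.21 torque 0.172 F -3.94 2.33 Fz 1.3 q6 13
```

```bash
python3 -m jog '[[2.1,0.1,-0.3,0,3,0,0.4],[0,0,0,0,0,0,0.4]]' >/dev/null; python3 s.py a
```

```text
t 7.67 yaw -13.89 z 0.0937 rel 3.95 41.20 torque 0.199 F -4.63 1.95 Fz 0.0 q6 16
```

```bash
python3 -m jog '[[2.1,0.1,-0.3,0,3,0,0.4],[0,0,0,0,0,0,0.4]]' >/dev/null; python3 s.py a
```

```text
t 7.83 yaw -16.89 z 0.0935 rel 3.94 41.08 torque 0.148 F -3.36 2.52 Fz -0.1 q6 19
```

```bash
python3 -m jog '[[2.1,0.1,-0.3,0,3,0,0.4],[0,0,0,0,0,0,0.4]]' >/dev/null; python3 s.py a
```

```text
t 8.00 yaw -19.90 z 0.0935 rel 3.97 41.02 torque 0.146 F -3.38 1.92 Fz -0.2 q6 22
```

```bash
python3 -m jog '[[2.1,0.1,-0.3,0,3,0,0.4],[0,0,0,0,0,0,0.4]]' >/dev/null; python3 s.py a
```

```text
t 8.17 yaw -22.90 z 0.0934 rel 3.98 40.95 torque 0.174 F -4.01 2.57 Fz -0.4 q6 25
```

```bash
python3 -m jog '[[2.1,0.1,-0.3,0,3,0,0.4],[0,0,0,0,0,0,0.4]]' >/dev/null; python3 s.py a
```

```text
t 8.33 yaw -25.90 z 0.0933 rel 3.97 40.89 torque 0.132 F -3.08 1.44 Fz -1.2 q6 28
```

```bash
python3 -m jog '[[2.1,0.1,-0.3,0,3,0,0.4],[0,0,0,0,0,0,0.4]]' >/dev/null; python3 s.py a
```

```text
t 8.50 yaw -28.90 z 0.0932 rel 3.98 40.84 torque 0.149 F -3.49 1.50 Fz 0.4 q6 30
```

```bash
python3 -m jog '[[2.1,0.1,-0.3,0,3,0,0.4],[0,0,0,0,0,0,0.4]]' >/dev/null; python3 s.py a
```

```text
t 8.67 yaw -31.90 z 0.0932 rel 3.99 40.81 torque 0.130 F -2.97 2.06 Fz -0.7 q6 33
```

```bash
python3 -m jog '[[2.1,0.1,-0.3,0,3,0,0.4],[0,0,0,0,0,0,0.4]]' >/dev/null; python3 s.py a
```

```text
t 8.83 yaw -34.90 z 0.0931 rel 3.99 40.75 torque 0.143 F -3.30 2.32 Fz -0.2 q6 36
```

```bash
python3 -m jog '[[2.1,0.1,-0.3,0,3,0,0.4],[0,0,0,0,0,0,0.4]]' >/dev/null; python3 s.py a
```

```text
t 9.00 yaw -37.90 z 0.0928 rel 3.25 40.70 torque 0.278 F -6.74 1.23 Fz 0.9 q6 39
```

```bash
python3 -m jog '[[1.1,0.05,-0.15,0,1.5,0,0.4],[0,0,0,0,0,0,0.4]]' >/dev/null; python3 s.py a
```

```text
t 9.17 yaw -39.31 z 0.0927 rel 2.81 40.65 torque 0.349 F -8.48 1.52 Fz 2.2 q6 40
```

```bash
python3 -m jog '[[0.7,0.03,-0.1,0,1,0,0.4],[0,0,0,0,0,0,0.4]]' >/dev/null; python3 s.py a
```

```text
t 9.33 yaw -40.28 z 0.0927 rel 2.49 40.61 torque 0.342 F -8.39 0.58 Fz 1.4 q6 41
```

```bash
python3 -m jog '[[0.4,0,0,0,0.5,0,0.4],[0,0,0,0,0,0,0.4],[0,0,0,0,0,0,0.4]]' >/dev/null; python3 s.py a
```

```text
t 9.58 yaw -40.72 z 0.0926 rel 2.29 40.62 torque 0.367 F -8.95 1.52 Fz 2.0 q6 42
```

```bash
python3 -m jog '[[-3,0,0,0,0,0,0.4],[-4,0,0,0,0,0,0.4],[0,-10,0,0,0,0,0.4],[0,-20,0,0,0,0,0.4],[0,-20,0,0,0,0,0.4],[0,-10,0,0,0,0,0.4],[0,0,0,0,0,0,0.4]]'
python3 - <<'E'
from h import *
show('a'); to([.5109,-.0832,.16],-1)
cv2.imwrite("pics/t2.png",camera("top"));cv2.imwrite("pics/s3.png",camera("scene"))
a=cv2.imread("pics/t2.png")[130:250,180:310]; b=cv2.imread("pics/s3.png")[130:250,215:345]
cv2.imwrite("pics/t2z.png",cv2.resize(np.hstack([a,b]),None,fx=3,fy=3,interpolation=cv2.INTER_CUBIC))
E
```

```text
time_s: 10.17
eef_pos: [0.6736, 0.1339, 0.1576]
eef_rot: [0.663, -0.662, 0.245, -0.25]
wrist_force: [0.3, 0.6, 0.2]
opening: 0.297
t 10.17 p [0.6736 0.1339 0.1576] yaw -40.97 q6 42.4 F [0.25 0.64 0.22] T [-0.044  0.019  0.002] open 0.297
rel axis tool x,z mm -0.5143582302487296 42.07206462873543 az 49.727698746767416 torque Nm about axis 0.009 Fx,Fz tool -0.23 0.65
turn ay -39.97 then shift mm [-158.85   -2.44 -219.95] dist rows 6.506544217213364
```

View pics/t2z.png

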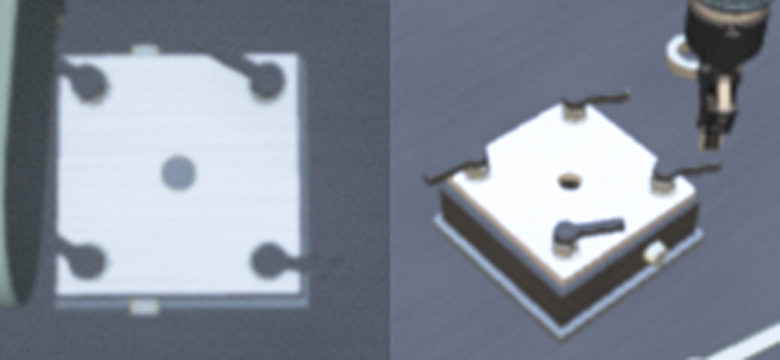

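```bash
python3 -m jog '[[0,0,0,0,-6.6,0,0.4],[0,0,0,0,-6.6,0,0.4],[0,0,0,0,-6.6,0,0.4],[0,0,0,0,-6.6,0,0.4],[0,0,0,0,-6.7,0,0.4],[0,0,0,0,-6.7,0,0.4],[-12,0,-17,0,0,0,0.4],[-24,0,-34,0,0,0,0.4]]' >/dev/null;python3 -m jog '[[-24,0,-33,0,0,0,0.4],[-24,0,-33,0,0,0,0.4],[-24,0,-33,0,0,0,0.4],[-24,0,-33,0,0,0,0.4],[-18,0,-24,0,0,0,0.4],[-9,0,-13,0,0,0,0.4],[0,0,0,0,0,0,0.4],[0,0,0,0,0,0,0.4]]'
python3 - <<'E'
from h import *
show('c'); to([.5109,-.0832,.1],-1)
E
```

```text
time_s: 11.6
eef_pos: [0.5062, -0.0825, 0.152]
eef_rot: [0.707, -0.707, 0.009, -0.008]
wrist_force: [-0.0, 0.2, 0.0]
opening: 0.3
t 11.6 p [ 0.5062 -0.0825  0.152 ] yaw -1.33 q6 -21.2 F [-0.03  0.2   0.04] T [-0.012 -0.046  0.016] open 0.3
rel axis tool x,z mm -4.475785017581869 -39.37414857818573 az -97.81948578777948 torque Nm about axis -0.002 Fx,Fz tool -0.04 0.2
turn ay -0.33 then shift mm [ 4.67 52.01 -0.62] dist rows 1.2523571788190102
```

```bash
python3 -m jog '[[1,0,0,0,0,0,0.4],[1,10,0,0,0,0,0.4],[1,12,0,0,0,0,0.4],[0,6,0,0,0,0,0.4],[0,0,0,0,0,0,0.4]]' >/dev/null
python3 - <<'E'
from h import *
show('c'); to([.5109,-.0832,.1],-1)
a=camera("scene")[150:240,210:310]
cv2.imwrite("pics/s4.png",cv2.resize(a,None,fx=6,fy=6,interpolation=cv2.INTER_CUBIC))
E
```

```text
t 12.02 p [ 0.5085 -0.0808  0.122 ] yaw -1.16 q6 -21.1 F [-0.36  0.07  0.62] T [ 0.042 -0.008  0.013] open 0.301
rel axis tool x,z mm -2.361731488816561 -37.66005054860049 az -94.74657003589574 torque Nm about axis -0.014 Fx,Fz tool -0.36 0.06
turn ay -0.16 then shift mm [ 2.43 22.05 -2.31] dist rows 0.5347866443589124
```

View pics/s4.png

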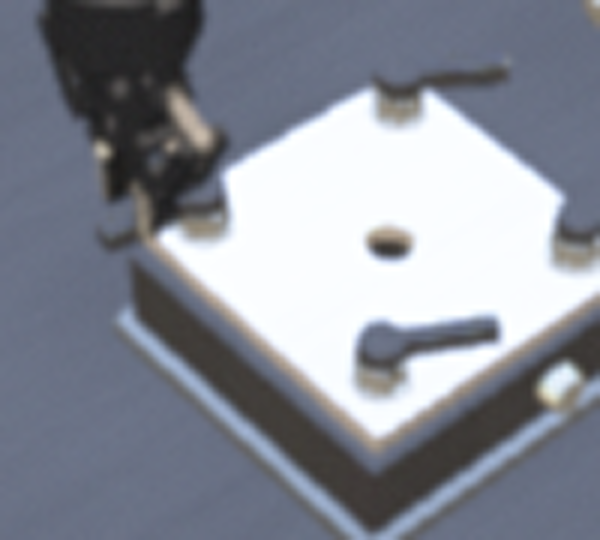

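```bash
python3 - <<'E'
from h import *
f=lambda u,z=.1195:ray("scene",(u[0]/6-.5+210,u[1]/6-.5+150),z)
for u in((205,212),(180,215),(125,240),(108,240)):print(u,f(u).round(4))
o,_,_=st()
for dx in(-.0128-.007,-.0128,.0128,.0128+.014):print(dx,((proj("scene",o['eef_pos']+[dx,0,.003])-[210,150]+.5)*6).round())
for ph in(-89,-95,-101):
  for r in(.02,.061):
    p=np.r_[AX['c']+r*np.array([np.cos(np.radians(ph)),np.sin(np.radians(ph))]),.1215];print(ph,r,((proj("scene",p)-[210,150]+.5)*6).round())
E
```

```text
(205, 212) [ 0.5282 -0.0513  0.1195]
(180, 215) [ 0.5218 -0.0627  0.1195]
(125, 240) [ 0.5185 -0.0955  0.1195]
(108, 240) [ 0.513  -0.1023  0.1195]
-0.0198 [114. 187.]
-0.0128 [122. 195.]
0.0128 [151. 222.]
0.0268 [167. 237.]
-89 0.02 [168. 202.]
-89 0.061 [104. 239.]
-95 0.02 [166. 200.]
-95 0.061 [ 98. 232.]
-101 0.02 [164. 198.]
-101 0.061 [ 92. 224.]
```

```bash
python3 -m jog '[[2,0,-2,0,0,0,0.4],[0,4,0,0,0,0,0.4],[0,4,0,0,0,0,0.4],[0,0,0,0,0,0,0.4]]' >/dev/null
python3 - <<'E'
from h import *
show('c')
E
```

```text
t 12.4 p [ 0.5116 -0.0841  0.1162] yaw -1.23 q6 -21.2 F [-0.09  0.26  0.15] T [-0.018  0.01   0.017] open 0.298
rel axis tool x,z mm 0.8220337460301849 -40.87765234981976 az -90.07982044025249 torque Nm about axis -0.004 Fx,Fz tool -0.1 0.25
```

```bash
python3 -m jog '[[0,5,0,0,0,0,0.4],[0,6,0,0,0,0,0.4],[0,5,0,0,0,0,0.4],[-1.5,0,0,0,0,0,0.4],[-2,0,0,0,0,0,0.4],[-1.5,0,0,0,0,0,0.4],[0,0,0,0,0,0,0.4]]' >/dev/null; python3 s.py c
python3 -m jog '[[-4.2,0.2,0.75,0,6,0,0.4],[-4.2,0.2,0.75,0,6,0,0.4],[-4.2,0.2,0.75,0,6,0,0.4],[-4.2,0.2,0.75,0,6,0,0.4],[-4.2,0.2,0.75,0,6,0,0.4]]' >/dev/null; python3 s.py c
```

```text
t 12.98 yaw -1.23 z 0.1010 rel -4.05 -40.91 torque 0.021 F 0.52 0.14 Fz 0.4 q6 -21
t 13.40 yaw -31.53 z 0.1008 rel -2.05 -40.24 torque 0.120 F 3.01 0.41 Fz -0.2 q6 9
```

```bash
python3 -m jog '[[-4.2,0.2,0.45,0,6,0,0.4],[-4.2,0.2,0.45,0,6,0,0.4],[-4.2,0.2,0.45,0,6,0,0.4],[-4.2,0.2,0.45,0,6,0,0.4],[-4.2,0.2,0.45,0,6,0,0.4],[-4.2,0.2,0.45,0,6,0,0.4],[-4.2,0.2,0.45,0,6,0,0.4],[-4.2,0.2,0.45,0,6,0,0.4]]' >/dev/null; python3 s.py c
```

```text
t 14.07 yaw -79.52 z 0.0993 rel -2.04 -40.15 torque 0.123 F 3.19 2.25 Fz -1.6 q6 59
```

```bash
python3 -m jog '[[-4.2,0.2,0.45,0,6,0,0.4],[-4.2,0.2,0.45,0,6,0,0.4],[-4.2,0.2,0.45,0,6,0,0.4],[-4.2,0.2,0.45,0,6,0,0.4],[-4.2,0.2,0.45,0,6,0,0.4],[-4.2,0.2,0.45,0,6,0,0.4],[0,0,0,0,0,0,0.4]]' >/dev/null; python3 s.py c
```

```text
t 14.65 yaw -115.40 z 0.0979 rel -2.35 -40.70 torque 0.073 F 1.93 2.32 Fz -0.2 q6 98
```

```bash
python3 -m jog '[[-4.25,0.2,0.45,0,6,0,0.4],[-4.25,0.2,0.45,0,6,0,0.4],[-4.25,0.2,0.45,0,6,0,0.4],[-4.25,0.2,0.45,0,6,0,0.4],[-4.25,0.2,0.45,0,6,0,0.4],[-4.25,0.2,0.45,0,6,0,0.4],[0,0,0,0,0,0,0.4]]' >/dev/null; python3 s.py c
```

```text
t 15.23 yaw -151.23 z 0.0962 rel -1.79 -41.45 torque 0.070 F 1.76 1.32 Fz 1.0 q6 137
```

```bash
python3 -m jog '[[-2.15,0.1,0.15,0,3,0,0.4],[0,0,0,0,0,0,0.4]]' >/dev/null; python3 s.py c;python3 -m jog '[[-2.15,0.1,0.15,0,3,0,0.4],[0,0,0,0,0,0,0.4]]' >/dev/null; python3 s.py c
```

```text
t 15.40 yaw -154.02 z 0.0959 rel -1.51 -41.68 torque 0.083 F 2.00 0.42 Fz 2.3 q6 140
t 15.57 yaw -157.05 z 0.0957 rel -1.44 -41.74 torque 0.098 F 2.38 1.04 Fz 1.8 q6 143
```

```bash
python3 -m jog '[[-2.15,0.1,0.15,0,2.5,0,0.4],[0,0,0,0,0,0,0.4]]' >/dev/null; python3 s.py c
```

```text
t 15.73 yaw -159.55 z 0.0956 rel -1.80 -41.87 torque 0.116 F 2.79 0.36 Fz 2.3 q6 145
```

```bash
python3 -m jog '[[-2.15,0.1,0.2,0,2.5,0,0.4],[0,0,0,0,0,0,0.4]]' >/dev/null; python3 s.py c
```

```text
t 15.90 yaw -162.07 z 0.0954 rel -2.10 -41.97 torque 0.169 F 4.03 -0.09 Fz 1.5 q6 148
```

```bash
python3 -m jog '[[-0.05,0,0,0,0,0,0.4]]' >/dev/null; python3 s.py c
```

```text
t 15.98 yaw -162.00 z 0.0954 rel -2.13 -41.97 torque 0.117 F 2.76 -0.59 Fz 1.1 q6 148
```

```bash
python3 -m jog '[[-2.15,0.1,0.3,0,2.5,0,0.4],[0,0,0,0,0,0,0.4]]' >/dev/null; python3 s.py c
```

```text
t 16.15 yaw -164.65 z 0.0952 rel -2.46 -41.92 torque 0.141 F 3.34 -0.56 Fz 2.9 q6 151
```

```bash
python3 -m jog '[[-2.15,0.1,0.3,0,2.5,0,0.4],[0,0,0,0,0,0,0.4]]' >/dev/null; python3 s.py c
```

```text
t 16.32 yaw -167.14 z 0.0950 rel -2.75 -41.87 torque 0.137 F 3.16 -1.76 Fz 0.9 q6 153
```

```bash
python3 -m jog '[[-2.15,0.1,0.35,0,2.5,0,0.4],[0,0,0,0,0,0,0.4]]' >/dev/null; python3 s.py c
```

```text
t 16.48 yaw -169.63 z 0.0949 rel -3.14 -41.72 torque 0.163 F 3.79 -1.71 Fz 2.0 q6 156
```

```bash
python3 -m jog '[[-2.15,0.1,0.35,0,2.5,0,0.4],[0,0,0,0,0,0,0.4]]' >/dev/null; python3 s.py c
```

```text
t 16.65 yaw -172.13 z 0.0948 rel -3.48 -41.55 torque 0.183 F 4.24 -2.01 Fz 0.4 q6 159
```

```bash
python3 -m jog '[[-2.15,0.1,0.4,0,2.5,0,0.4],[0,0,0,0,0,0,0.4]]' >/dev/null; python3 s.py c
```

```text
t 16.82 yaw -174.62 z 0.0947 rel -3.86 -41.31 torque 0.119 F 2.78 -1.11 Fz -0.3 q6 161
```

```bash
python3 -m jog '[[-2.15,0.1,0.4,0,2.5,0,0.4],[0,0,0,0,0,0,0.4]]' >/dev/null; python3 s.py c
```

```text
t 16.98 yaw -177.12 z 0.0946 rel -4.29 -41.07 torque 0.160 F 3.71 -1.78 Fz -0.5 q6 164
```

```bash
python3 -m jog '[[-2.15,0.1,0.4,0,2.5,0,0.4],[0,0,0,0,0,0,0.4]]' >/dev/null; python3 s.py c
```

```text
t 17.15 yaw -179.62 z 0.0946 rel -4.70 -40.88 torque 0.143 F 3.20 -2.62 Fz -0.0 q6 166
```

```bash
python3 -m jog '[[-2.15,0.1,0.4,0,2.5,0,0.4],[0,0,0,0,0,0,0.4]]' >/dev/null; python3 s.py c
```

```text
t 17.32 yaw 177.88 z 0.0945 rel -5.17 -40.67 torque 0.155 F 3.62 -1.43 Fz 0.1 q6 169
```

```bash
python3 -m jog '[[-2.15,0.1,0.5,0,2,0,0.4],[0,0,0,0,0,0,0.4]]' >/dev/null; python3 s.py c
```

```text
t 17.48 yaw 175.90 z 0.0944 rel -6.00 -40.37 torque 0.173 F 4.03 -1.74 Fz -1.3 q6 171
```

```bash
python3 -m jog '[[-2.15,0.1,0.55,0,1.5,0,0.4],[0,0,0,0,0,0,0.4]]' >/dev/null; python3 s.py c
```

```text
t 17.65 yaw 174.40 z 0.0944 rel -7.17 -39.97 torque 0.142 F 3.25 -1.71 Fz -2.3 q6 172
```

```bash
python3 -m jog '[[-2.1,0.1,0.6,0,1,0,0.4],[0,0,0,0,0,0,0.4]]' >/dev/null; python3 s.py c
```

```text
t 17.82 yaw 173.36 z 0.0942 rel -8.21 -39.67 torque 0.234 F 5.13 -3.68 Fz -0.3 q6 173
```

```bash
python3 -m jog '[[-1.2,0.05,0.35,0,0.5,0,0.4],[0,0,0,0,0,0,0.4]]' >/dev/null; python3 s.py c
```

```text
t 17.98 yaw 172.88 z 0.0941 rel -8.74 -39.63 torque 0.286 F 6.31 -4.07 Fz 0.9 q6 174
```

```bash
python3 -m jog '[[-1.2,0.05,0.35,0,0.5,0,0.4],[0,0,0,0,0,0,0.4]]' >/dev/null; python3 s.py c
```

```text
t 18.15 yaw 172.38 z 0.0940 rel -9.46 -39.52 torque 0.323 F 6.90 -5.33 Fz 1.3 q6 174
```

```bash
python3 -m jog '[[-0.8,0,0.25,0,0.3,0,0.4],[0,0,0,0,0,0,0.4],[0,0,0,0,0,0,0.4]]' >/dev/null; python3 s.py c
```

```text
t 18.40 yaw 172.11 z 0.0940 rel -9.93 -39.48 torque 0.305 F 6.72 -4.04 Fz 0.8 q6 174
```

```bash
python3 -m jog '[[-1,0,0.3,0,0.4,0,0.4],[0,0,0,0,0,0,0.4],[0,0,0,0,0,0,0.4]]' >/dev/null; python3 s.py c
```

```text
t 18.65 yaw 171.70 z 0.0939 rel -10.62 -39.33 torque 0.281 F 5.62 -5.68 Fz 0.4 q6 175
```

```bash
for i in 1 2 3; do python3 -m jog '[[0,0,0,0,0,0,0.4]]' >/dev/null; python3 s.py c; done
python3 - <<'E'
from h import *
a=camera("scene")[150:240,210:310]
cv2.imwrite("pics/s5.png",cv2.resize(a,None,fx=6,fy=6,interpolation=cv2.INTER_CUBIC))
a=camera("top")[140:245,185:300]
cv2.imwrite("pics/t5.png",cv2.resize(a,None,fx=5,fy=5,interpolation=cv2.INTER_CUBIC))
E
```

```text
t 18.73 yaw 171.71 z 0.0939 rel -10.61 -39.34 torque 0.292 F 6.06 -4.99 Fz 1.1 q6 175
t 18.82 yaw 171.71 z 0.0939 rel -10.61 -39.32 torque 0.306 F 6.51 -4.72 Fz 0.5 q6 175
t 18.90 yaw 171.71 z 0.0939 rel -10.61 -39.33 torque 0.272 F 5.62 -4.79 Fz 0.2 q6 175
```

View pics/s5.png

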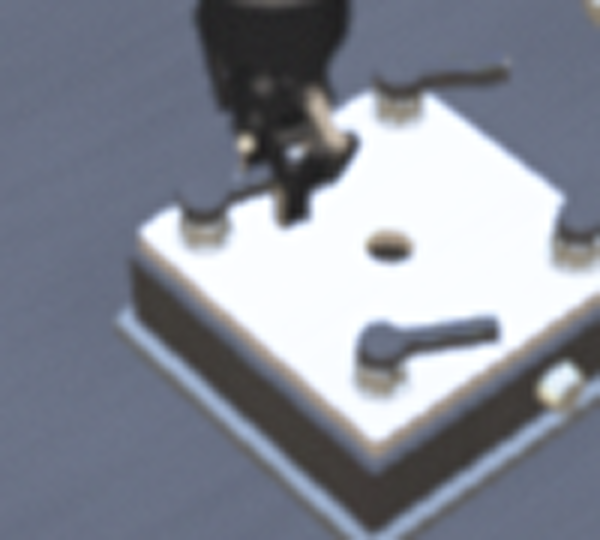

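View pics/t5.png

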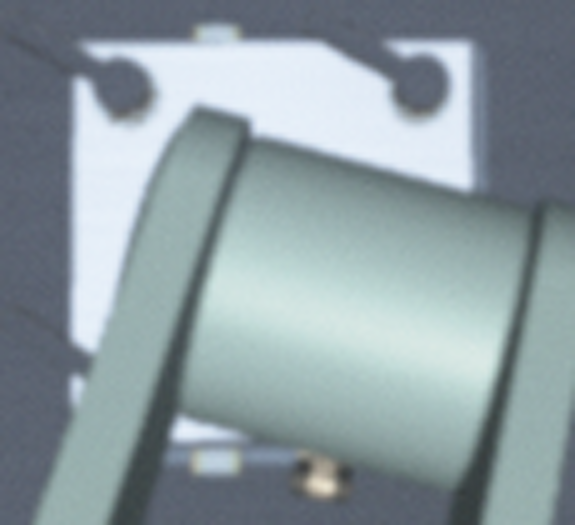

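```bash
python3 -m jog '[[3,0,0,0,0,0,0.4],[-1,0,-7,0,0,0,0.4],[-1,0,-7,0,0,0,0.4],[0,0,0,0,0,0,0.4],[-1.5,0,0,0,0,0,0.4],[0,0,0,0,0,0,0.4]]' >/dev/null; python3 s.py c
```

```text
t 19.50 yaw 171.61 z 0.0945 rel -12.31 -53.13 torque 0.261 F 4.12 -3.41 Fz 1.5 q6 176
```

```bash
cat >> s.py <<'E'
# args: sign of trailing pad in tool x, offset of contact in tool z (mm)
if len(sys.argv)>2:
    sx=float(sys.argv[2]);dz=float(sys.argv[3]);x=1000*r@ex+sx*12.8;z=1000*r@ez+dz
    print("   cw torque at contact (%.1f,%.1f): %.3f"%(x,z,(-z*(F@ex)+x*(F@ez))/1000))
E
python3 -m jog '[[-1.5,0,0.25,0,0.2,0,0.4],[0,0,0,0,0,0,0.4]]' >/dev/null; python3 s.py c 1 11
```

```text
t 19.67 yaw 171.37 z 0.0943 rel -13.48 -52.70 torque 0.263 F 3.94 -4.15 Fz 0.8 q6 177
   cw torque at contact (-0.7,-41.7): 0.167
```

```bash
python3 -m jog '[[-2,0,0.35,0,0.2,0,0.4],[0,0,0,0,0,0,0.4]]' >/dev/null; python3 s.py c 1 11
```

```text
t 19.83 yaw 171.16 z 0.0942 rel -15.16 -52.37 torque 0.267 F 4.16 -3.23 Fz 1.0 q6 177
   cw torque at contact (-2.4,-41.4): 0.180
```

```bash
python3 -m jog '[[-2,0,0.4,0,0,0,0.4],[0,0,0,0,0,0,0.4]]' >/dev/null; python3 s.py c 1 11
```

```text
t 20.00 yaw 171.17 z 0.0941 rel -17.14 -52.02 torque 0.270 F 3.84 -4.12 Fz -0.0 q6 177
   cw torque at contact (-4.3,-41.0): 0.175
```

```bash
python3 -m jog '[[-2,0,0.5,0,0,0,0.4],[0,0,0,0,0,0,0.4]]' >/dev/null; python3 s.py c 1 11
```

```text
t 20.17 yaw 171.17 z 0.0941 rel -19.15 -51.60 torque 0.243 F 2.98 -4.68 Fz -0.0 q6 177
   cw torque at contact (-6.3,-40.6): 0.151
```

```bash
python3 -m jog '[[-2,0,0.6,0,0,0,0.4],[0,0,0,0,0,0,0.4]]' >/dev/null; python3 s.py c 1 11
```

```text
t 20.33 yaw 171.17 z 0.0939 rel -20.54 -51.35 torque 0.407 F 5.83 -5.25 Fz 0.9 q6 177
   cw torque at contact (-7.7,-40.4): 0.276
```

```bash
python3 -m jog '[[-1.2,0,0.4,0,0,0,0.4],[0,0,0,0,0,0,0.4],[0,0,0,0,0,0,0.4]]' >/dev/null; python3 s.py c 1 11
```

```text
t 20.58 yaw 171.17 z 0.0938 rel -21.10 -51.27 torque 0.484 F 6.82 -6.34 Fz 3.3 q6 177
   cw torque at contact (-8.3,-40.3): 0.327
```

```bash
python3 -m jog '[[-1,0,0.3,0,0,0,0.4],[0,0,0,0,0,0,0.4],[0,0,0,0,0,0,0.4]]' >/dev/null; python3 s.py c 1 11
```

```text
t 20.83 yaw 171.18 z 0.0937 rel -21.72 -51.16 torque 0.579 F 8.12 -7.53 Fz 3.4 q6 177
   cw torque at contact (-8.9,-40.2): 0.393
```

```bash
python3 -m jog '[[3,0,0,0,0,0,0.4],[4,0,0,0,0,0,0.4],[0,-10,0,0,0,0,0.4],[0,-20,0,0,0,0,0.4],[0,-20,0,0,0,0,0.4],[0,-14,0,0,-5,0,0.4],[0,0,0,0,-7.1,0,0.4],[0,0,0,0,-7.1,0,0.4]]' >/dev/null; python3 s.py c
python3 -m jog '[[0,0,0,0,-7.1,0,0.4],[0,0,0,0,-7.1,0,0.4],[0,0,0,0,-7.1,0,0.4],[0,0,0,0,-7.1,0,0.4],[0,0,0,0,-7.1,0,0.4],[0,0,0,0,-7.1,0,0.4],[0,0,0,0,-7.1,0,0.4],[0,0,0,0,-7.1,0,0.4]]' >/dev/null;python3 -m jog '[[0,0,0,0,-7.1,0,0.4],[0,0,0,0,-7.1,0,0.4],[0,0,0,0,-7.1,0,0.4],[0,0,0,0,-7.1,0,0.4],[0,0,0,0,-7.1,0,0.4],[0,0,0,0,-7.1,0,0.4],[0,0,0,0,-7.1,0,0.4],[0,0,0,0,-7.1,0,0.4]]' >/dev/null;python3 -m jog '[[0,0,0,0,-7.1,0,0.4],[0,0,0,0,-7.1,0,0.4],[0,0,0,0,-7.1,0,0.4],[0,0,0,0,-7.1,0,0.4],[0,0,0,0,-7.1,0,0.4],[0,0,0,0,-7.1,0,0.4],[0,0,0,0,-7.1,0,0.4],[0,0,0,0,-7.1,0,0.4]]' >/dev/null
python3 - <<'E'
from h import *
show('b');to([.528,.130,.15],147)
a=camera("top")[130:250,180:310];b=camera("scene")[130:250,215:345]
cv2.imwrite("pics/m6.png",cv2.resize(np.hstack([a,b]),None,fx=3,fy=3,interpolation=cv2.INTER_CUBIC))
E
```

```text
t 21.50 yaw -169.29 z 0.1613 rel -34.20 -39.95 torque 0.043 F 1.35 0.31 Fz -0.1 q6 157
t 23.5 p [0.5368 0.0026 0.1598] yaw 1.11 q6 -13.5 F [-0.48 -0.16 -1.63] T [ 0.05  -0.003  0.031] open 0.305
rel axis tool x,z mm 28.556408465083106 -94.68461681911177 az -72.1038596409967 torque Nm about axis -0.05 Fx,Fz tool -0.48 -0.15
turn ay -145.89 then shift mm [  76.84    9.76 -102.07] dist rows 3.072624323857337
```

View pics/m6.png

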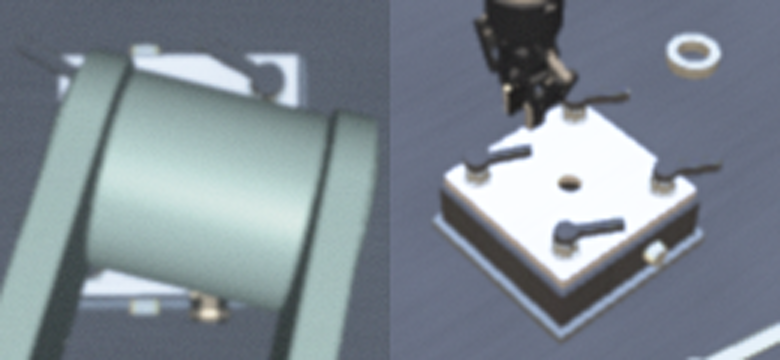

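```bash
python3 -m jog '[[0,0,0,0,-7.1,0,0.4],[0,0,0,0,-7.1,0,0.4],[0,0,0,0,-7.1,0,0.4],[0,0,0,0,-7.1,0,0.4],[0,0,0,0,-7.1,0,0.4],[0,0,0,0,-7.1,0,0.4],[0,0,0,0,-7.1,0,0.4],[0,0,0,0,-7.1,0,0.4]]' >/dev/null;python3 -m jog '[[0,0,0,0,-7.1,0,0.4],[0,0,0,0,-7.1,0,0.4],[0,0,0,0,-7.1,0,0.4],[0,0,0,0,-7.1,0,0.4],[0,0,0,0,-7.1,0,0.4],[0,0,0,0,-7.1,0,0.4],[0,0,0,0,-7.1,0,0.4],[0,0,0,0,-7.1,0,0.4]]' >/dev/null;python3 -m jog '[[0,0,0,0,-7.1,0,0.4],[0,0,0,0,-7.1,0,0.4],[0,0,0,0,-7.1,0,0.4],[0,0,0,0,-7.1,0,0.4],[0,0,0,0,-4,0,0.4],[8,0,-11,0,0,0,0.4],[16,0,-21,0,0,0,0.4],[19,0,-25,0,0,0,0.4]]' >/dev/null
python3 -m jog '[[16,0,-21,0,0,0,0.4],[11,0,-15,0,0,0,0.4],[6,0,-8,0,0,0,0.4],[0,0,0,0,0,0,0.4],[0,0,0,0,0,0,0.4]]' >/dev/null
python3 - <<'E'
from h import *
show('b');to([.528,.130,.10],147)
a=camera("top")[130:250,180:310];b=camera("scene")[130:250,215:345]
cv2.imwrite("pics/m7.png",cv2.resize(np.hstack([a,b]),None,fx=3,fy=3,interpolation=cv2.INTER_CUBIC))
E
```

```text
t 26.02 p [0.5277 0.1293 0.1587] yaw 146.73 q6 -145.5 F [ 0.33 -0.63 -0.72] T [-0.066  0.002  0.044] open 0.297
rel axis tool x,z mm 0.08908807319753399 -38.92045348846781 az 56.86183073439995 torque Nm about axis -0.024 Fx,Fz tool -0.62 0.34
turn ay -0.27 then shift mm [ 0.18 58.7  -0.77] dist rows 1.407764669275253
```

View pics/m7.png

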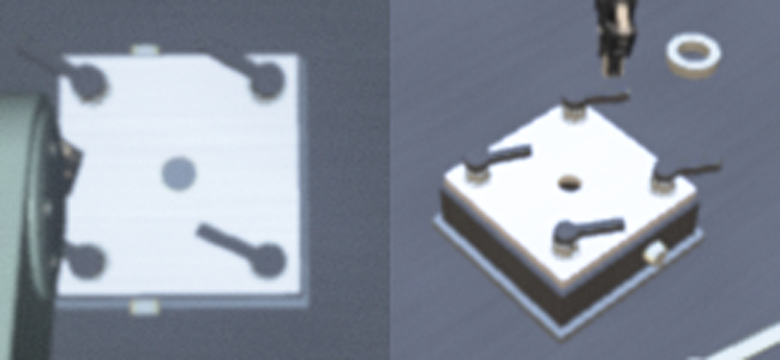

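```bash
python3 -m jog '[[0,8,-0.5,0,0,0,0.4],[0,14,-0.5,0,0,0,0.4],[0,14,0,0,0,0,0.4],[0,6,0,0,0,0,0.4],[0,0,0,0,0,0,0.4]]' >/dev/null; python3 s.py b
python3 - <<'E'
from h import *
b=camera("scene")[130:220,260:350]
cv2.imwrite("pics/m8.png",cv2.resize(b,None,fx=6,fy=6,interpolation=cv2.INTER_CUBIC))
E
```

```text
t 26.53 yaw 146.69 z 0.1142 rel 1.33 -38.48 torque 0.003 F 0.06 0.30 Fz -0.4 q6 -145
```

View pics/m8.png

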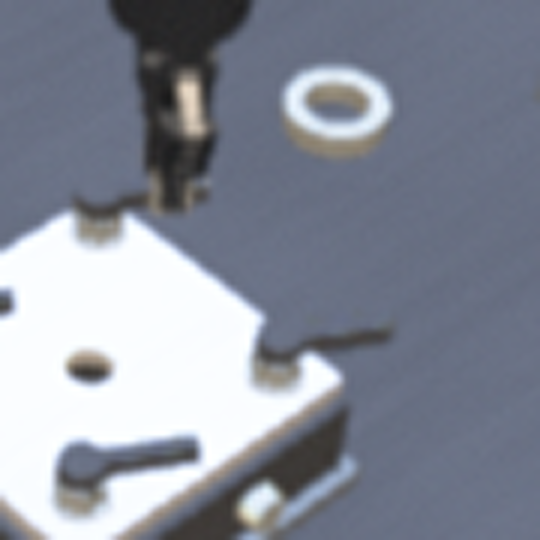

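```bash
python3 -m jog '[[0,5,0,0,0,0,0.4],[0,6,0,0,0,0,0.4],[0,4,-1,0,0,0,0.4],[-1.5,0,-1,0,0,0,0.4],[-2,0,0,0,0,0,0.4],[-2,0,0,0,0,0,0.4],[0,0,0,0,0,0,0.4]]' >/dev/null; python3 s.py b 1 0
python3 -m jog '[[-4.2,0.2,0.65,0,6,0,0.4],[-4.2,0.2,0.65,0,6,0,0.4],[-4.2,0.2,0.65,0,6,0,0.4],[-4.2,0.2,0.65,0,6,0,0.4],[-4.2,0.2,0.65,0,6,0,0.4]]' >/dev/null; python3 s.py b 1 0
```

```text
t 27.17 yaw 146.77 z 0.1017 rel -5.61 -42.18 torque -0.037 F -1.02 -1.06 Fz 0.0 q6 -146
   cw torque at contact (7.2,-42.2): -0.051
t 27.58 yaw 116.49 z 0.1006 rel -3.18 -42.36 torque 0.152 F 3.44 -1.81 Fz 0.9 q6 -117
   cw torque at contact (9.6,-42.4): 0.128
```

```bash
python3 -m jog '[[-4.4,0.2,0.57,0,6,0,0.4],[-4.4,0.2,0.57,0,6,0,0.4],[-4.4,0.2,0.57,0,6,0,0.4],[-4.4,0.2,0.57,0,6,0,0.4],[-4.4,0.2,0.57,0,6,0,0.4],[-4.4,0.2,0.57,0,6,0,0.4],[-4.4,0.2,0.57,0,6,0,0.4],[-4.4,0.2,0.57,0,6,0,0.4]]' >/dev/null; python3 s.py b 1 0
```

```text
t 28.25 yaw 68.49 z 0.0990 rel -3.08 -42.52 torque 0.119 F 2.93 1.83 Fz 0.3 q6 -73
   cw torque at contact (9.7,-42.5): 0.142
```

```bash
python3 -m jog '[[-4.4,0.2,0.57,0,6,0,0.4],[-4.4,0.2,0.57,0,6,0,0.4],[-4.4,0.2,0.57,0,6,0,0.4],[-4.4,0.2,0.57,0,6,0,0.4],[-4.4,0.2,0.57,0,6,0,0.4],[-4.4,0.2,0.57,0,6,0,0.4],[-4.4,0.2,0.57,0,6,0,0.4],[0,0,0,0,0,0,0.4]]' >/dev/null; python3 s.py b 1 0
```

```text
t 28.92 yaw 26.56 z 0.0977 rel -2.97 -42.89 torque 0.080 F 1.99 1.78 Fz -0.1 q6 -33
   cw torque at contact (9.8,-42.9): 0.103
```

```bash
python3 -m jog '[[-4.45,0.2,0.55,0,6,0,0.4],[-4.45,0.2,0.55,0,6,0,0.4],[-4.45,0.2,0.55,0,6,0,0.4],[-4.45,0.2,0.55,0,6,0,0.4],[-2.2,0.1,0.25,0,3,0,0.4],[0,0,0,0,0,0,0.4]]' >/dev/null; python3 s.py b 1 0
```

```text
t 29.42 yaw -0.15 z 0.0970 rel -2.50 -42.99 torque 0.086 F 2.06 1.06 Fz 0.2 q6 -7
   cw torque at contact (10.3,-43.0): 0.100
```

```bash
python3 -m jog '[[-2.2,0.1,0.25,0,3,0,0.4],[0,0,0,0,0,0,0.4]]' >/dev/null; python3 s.py b 1 0;python3 -m jog '[[-2.2,0.1,0.25,0,3,0,0.4],[0,0,0,0,0,0,0.4]]' >/dev/null; python3 s.py b 1 0
```

```text
t 29.58 yaw -3.10 z 0.0968 rel -2.37 -43.07 torque 0.106 F 2.59 2.23 Fz 0.1 q6 -4
   cw torque at contact (10.4,-43.1): 0.135
t 29.75 yaw -6.10 z 0.0966 rel -2.45 -43.10 torque 0.084 F 1.97 0.48 Fz 1.3 q6 -1
   cw torque at contact (10.3,-43.1): 0.090
```

```bash
python3 -m jog '[[-2.2,0.1,0.25,0,3,0,0.4],[0,0,0,0,0,0,0.4]]' >/dev/null; python3 s.py b 1 -11
```

```text
t 29.92 yaw -9.10 z 0.0965 rel -2.54 -43.09 torque 0.104 F 2.52 1.89 Fz 1.4 q6 2
   cw torque at contact (10.3,-54.1): 0.156
```

```bash
python3 -m jog '[[-2.2,0.1,0.25,0,3,0,0.4],[0,0,0,0,0,0,0.4]]' >/dev/null; python3 s.py b 1 -11
```

```text
t 30.08 yaw -12.10 z 0.0963 rel -2.62 -43.08 torque 0.068 F 1.61 0.67 Fz 1.8 q6 5
   cw torque at contact (10.2,-54.1): 0.094
```

```bash
python3 -m jog '[[-2.2,0.1,0.25,0,3,0,0.4],[0,0,0,0,0,0,0.4]]' >/dev/null; python3 s.py b 1 -11
```

```text
t 30.25 yaw -15.09 z 0.0961 rel -2.69 -43.04 torque 0.122 F 2.96 2.11 Fz 1.6 q6 8
   cw torque at contact (10.1,-54.0): 0.182
```

```bash
python3 -m jog '[[-2.2,0.1,0.3,0,3,0,0.4],[0,0,0,0,0,0,0.4]]' >/dev/null; python3 s.py b 1 -11
```

```text
t 30.42 yaw -18.10 z 0.0960 rel -2.72 -42.99 torque 0.097 F 2.28 0.27 Fz 1.5 q6 11
   cw torque at contact (10.1,-54.0): 0.126
```

```bash
python3 -m jog '[[-2.2,0.1,0.3,0,3,0,0.4],[0,0,0,0,0,0,0.4]]' >/dev/null; python3 s.py b 1 -11
```

```text
t 30.58 yaw -21.10 z 0.0958 rel -2.71 -42.92 torque 0.064 F 1.48 -0.02 Fz 0.7 q6 14
   cw torque at contact (10.1,-53.9): 0.080
```

```bash
python3 -m jog '[[-2.2,0.1,0.3,0,3,0,0.4],[0,0,0,0,0,0,0.4]]' >/dev/null; python3 s.py b 1 -11
```

```text
t 30.75 yaw -24.10 z 0.0957 rel -2.78 -42.85 torque 0.111 F 2.58 -0.13 Fz 1.7 q6 17
   cw torque at contact (10.0,-53.9): 0.138
```

```bash
python3 -m jog '[[-2.2,0.1,0.3,0,3,0,0.4],[0,0,0,0,0,0,0.4]]' >/dev/null; python3 s.py b 1 -11
```

```text
t 30.92 yaw -27.10 z 0.0956 rel -2.76 -42.72 torque 0.116 F 2.69 -0.47 Fz 2.2 q6 20
   cw torque at contact (10.0,-53.7): 0.140
```

```bash
python3 -m jog '[[-2.2,0.1,0.3,0,3,0,0.4],[0,0,0,0,0,0,0.4]]' >/dev/null; python3 s.py b 1 -11
```

```text
t 31.08 yaw -30.10 z 0.0955 rel -2.76 -42.62 torque 0.094 F 2.16 -0.75 Fz 0.9 q6 23
   cw torque at contact (10.0,-53.6): 0.108
```

```bash
python3 -m jog '[[-2.2,0.1,0.3,0,3,0,0.4],[0,0,0,0,0,0,0.4]]' >/dev/null; python3 s.py b 1 -11
```

```text
t 31.25 yaw -33.09 z 0.0956 rel -2.14 -42.39 torque 0.257 F 6.08 0.01 Fz 0.8 q6 26
   cw torque at contact (10.7,-53.4): 0.324
```

```bash
python3 -m jog '[[-0.7,0,0.1,0,0.8,0,0.4],[0,0,0,0,0,0,0.4],[0,0,0,0,0,0,0.4]]' >/dev/null; python3 s.py b 1 -11
```

```text
t 31.50 yaw -33.78 z 0.0956 rel -1.95 -42.31 torque 0.218 F 5.21 0.98 Fz 1.0 q6 27
   cw torque at contact (10.8,-53.3): 0.288
```

```bash
python3 -m jog '[[-1,0,0.15,0,1,0,0.4],[0,0,0,0,0,0,0.4],[0,0,0,0,0,0,0.4]]' >/dev/null; python3 s.py b 1 -11
```

```text
t 31.75 yaw -34.77 z 0.0957 rel -1.86 -42.18 torque 0.285 F 6.75 0.01 Fz 0.3 q6 28
   cw torque at contact (10.9,-53.2): 0.359
```

```bash
python3 -m jog '[[-0.8,0,0.1,0,0.8,0,0.4],[0,0,0,0,0,0,0.4],[0,0,0,0,0,0,0.4]]' >/dev/null; python3 s.py b 1 -11;  python3 -m jog '[[3,0,0,0,0,0,0.4],[4,0,0,0,0,0,0.4],[0,-10,0,0,0,0,0.4],[0,-20,0,0,0,0,0.4],[0,-20,0,0,-5,0,0.4],[0,-14,0,0,-7.1,0,0.4],[0,0,0,0,-7.1,0,0.4],[0,0,0,0,-7.1,0,0.4]]' >/dev/null; python3 - <<'E'
from h import *
show('d')
ph=np.radians(61);to([*(AX['d']+.041*np.array([np.cos(ph),np.sin(ph)])),.155],151)
E
```

```text
t 32.00 yaw -35.57 z 0.0958 rel -1.78 -42.13 torque 0.328 F 7.79 0.32 Fz 0.6 q6 29
   cw torque at contact (11.0,-53.1): 0.417
t 32.67 p [0.4844 0.0605 0.1606] yaw -9.04 q6 2.2 F [ 0.54 -0.63 -0.13] T [ 0.008 -0.006 -0.049] open 0.301
rel axis tool x,z mm -180.52730678801458 71.08974247513399 az 149.46167202980158 torque Nm about axis 0.053 Fx,Fz tool 0.63 -0.54
turn ay -160.04 then shift mm [-193.95    5.6   -35.79] dist rows 4.731525576630382
```

```bash
python3 -m jog '[[0,0,0,0,-7.1,0,0.4],[0,0,0,0,-7.1,0,0.4],[0,0,0,0,-7.1,0,0.4],[0,0,0,0,-7.1,0,0.4],[0,0,0,0,-7.1,0,0.4],[0,0,0,0,-7.1,0,0.4],[0,0,0,0,-7.1,0,0.4],[0,0,0,0,-7.1,0,0.4]]' >/dev/null;python3 -m jog '[[0,0,0,0,-7.1,0,0.4],[0,0,0,0,-7.1,0,0.4],[0,0,0,0,-7.1,0,0.4],[0,0,0,0,-7.1,0,0.4],[0,0,0,0,-7.1,0,0.4],[0,0,0,0,-7.1,0,0.4],[0,0,0,0,-7.1,0,0.4],[0,0,0,0,-7.1,0,0.4]]' >/dev/null;python3 -m jog '[[0,0,0,0,-7.1,0,0.4],[0,0,0,0,-7.1,0,0.4],[0,0,0,0,-7.1,0,0.4],[0,0,0,0,-7.1,0,0.4],[0,0,0,0,-7.1,0,0.4],[0,0,0,0,-7.1,0,0.4],[0,0,0,0,-3.8,0,0.4],[-14,0,-2.6,0,0,0,0.4]]' >/dev/null
python3 -m jog '[[-28,0,-5.2,0,0,0,0.4],[-35,0,-6.5,0,0,0,0.4],[-35,0,-6.5,0,0,0,0.4],[-33,0,-6.1,0,0,0,0.4],[-26,0,-4.8,0,0,0,0.4],[-15,0,-2.8,0,0,0,0.4],[-7,0,-1.3,0,0,0,0.4],[0,0,0,0,0,0,0.4]]' >/dev/null
python3 -m jog '[[0,0,0,0,0,0,0.4]]'>/dev/null
python3 - <<'E'
from h import *
show('d')
a=camera("top")[130:250,180:310];b=camera("scene")[130:250,215:345]
cv2.imwrite("pics/m9.png",cv2.resize(np.hstack([a,b]),None,fx=3,fy=3,interpolation=cv2.INTER_CUBIC))
E
```

```text
t 35.42 p [ 0.6691 -0.0032  0.1588] yaw 150.53 q6 -161.0 F [ 0.23 -0.43  0.16] T [ 0.    -0.015 -0.007] open 0.301
rel axis tool x,z mm 1.8936389587599929 -39.022782573313165 az 63.30861390692365 torque Nm about axis -0.016 Fx,Fz tool -0.41 0.26
```

View pics/m9.png

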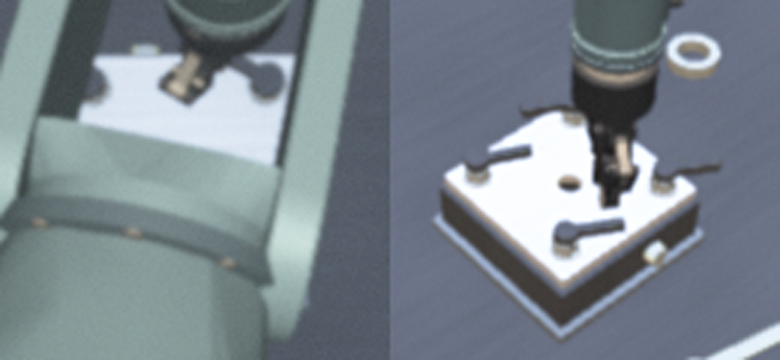

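```bash
python3 -m jog '[[-1,8,-1,0,0,0,0.4],[-0.5,14,-1,0,0,0,0.4],[0,12,0,0,0,0,0.4],[0,6,0,0,0,0,0.4],[0,0,0,0,0,0,0.4]]' >/dev/null; python3 s.py d
python3 - <<'E'
from h import *
b=camera("scene")[150:240,260:350]
cv2.imwrite("pics/m10.png",cv2.resize(b,None,fx=6,fy=6,interpolation=cv2.INTER_CUBIC))
E
```

```text
t 35.93 yaw 150.48 z 0.1158 rel 1.22 -40.51 torque 0.017 F 0.39 0.77 Fz -0.5 q6 -161
```

View pics/m10.png

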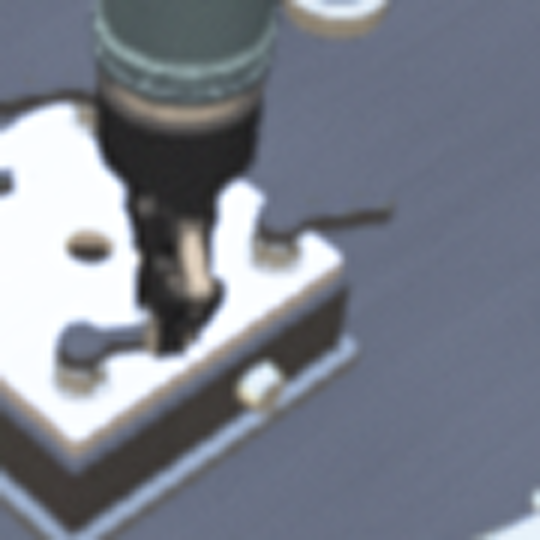

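```bash
python3 -m jog '[[0,5,0,0,0,0,0.4],[0,6,0,0,0,0,0.4],[0,5,0,0,0,0,0.4],[-1.5,0,0,0,0,0,0.4],[-2,0,0,0,0,0,0.4],[-1.5,0,0,0,0,0,0.4],[0,0,0,0,0,0,0.4]]' >/dev/null; python3 s.py d 1 0
python3 -m jog '[[-4.2,0.2,0.65,0,6,0,0.4],[-4.2,0.2,0.65,0,6,0,0.4],[-4.2,0.2,0.65,0,6,0,0.4],[-4.2,0.2,0.65,0,6,0,0.4],[-4.2,0.2,0.65,0,6,0,0.4]]' >/dev/null; python3 s.py d 1 0
```

```text
t 36.57 yaw 150.47 z 0.1036 rel -6.39 -41.20 torque 0.020 F 0.54 0.28 Fz 0.1 q6 -161
   cw torque at contact (6.4,-41.2): 0.024
t 36.98 yaw 120.21 z 0.1024 rel -4.38 -41.72 torque 0.102 F 2.63 1.80 Fz 2.0 q6 -132
   cw torque at contact (8.4,-41.7): 0.125
```

```bash
python3 -m jog '[[-4.33,0.4,0.69,0,6,0,0.4],[-4.33,0.4,0.69,0,6,0,0.4],[-4.33,0.4,0.69,0,6,0,0.4],[-4.33,0.4,0.69,0,6,0,0.4],[-4.33,0.4,0.69,0,6,0,0.4],[-4.33,0.4,0.69,0,6,0,0.4],[-4.33,0.4,0.69,0,6,0,0.4],[-4.33,0.4,0.69,0,6,0,0.4]]' >/dev/null; python3 s.py d 1 0
```

```text
t 37.65 yaw 72.21 z 0.0998 rel -3.68 -42.63 torque 0.141 F 3.43 1.37 Fz 2.0 q6 -87
   cw torque at contact (9.1,-42.6): 0.159
```

```bash
python3 -m jog '[[-4.33,0.2,0.69,0,6,0,0.4],[-4.33,0.2,0.69,0,6,0,0.4],[-4.33,0.2,0.69,0,6,0,0.4],[-4.33,0.2,0.69,0,6,0,0.4],[-4.33,0.2,0.69,0,6,0,0.4],[-4.33,0.2,0.69,0,6,0,0.4],[-4.33,0.2,0.69,0,6,0,0.4],[0,0,0,0,0,0,0.4]]' >/dev/null; python3 s.py d 1 0
```

```text
t 38.32 yaw 30.27 z 0.0984 rel -3.51 -42.41 torque 0.067 F 1.68 1.15 Fz 1.0 q6 -47
   cw torque at contact (9.3,-42.4): 0.082
```

```bash
python3 -m jog '[[-4.4,0.2,0.6,0,6,0,0.4],[-4.4,0.2,0.6,0,6,0,0.4],[-4.4,0.2,0.6,0,6,0,0.4],[-4.4,0.2,0.6,0,6,0,0.4],[-2.2,0.1,0.3,0,3,0,0.4],[0,0,0,0,0,0,0.4]]' >/dev/null; python3 s.py d 1 -5
```

```text
t 38.82 yaw 3.56 z 0.0975 rel -3.28 -42.51 torque 0.076 F 1.89 1.44 Fz -0.3 q6 -21
   cw torque at contact (9.5,-47.5): 0.104
```

```bash
python3 -m jog '[[-2.2,0.1,0.3,0,3,0,0.4],[0,0,0,0,0,0,0.4]]' >/dev/null; python3 s.py d 1 -5
```

```text
t 38.98 yaw 0.61 z 0.0973 rel -3.28 -42.56 torque 0.137 F 3.37 2.07 Fz 0.6 q6 -18
   cw torque at contact (9.5,-47.6): 0.180
```

```bash
python3 -m jog '[[-1.5,0.1,0.2,0,2,0,0.4],[0,0,0,0,0,0,0.4]]' >/dev/null; python3 s.py d 1 -5
```

```text
t 39.15 yaw -1.36 z 0.0971 rel -3.35 -42.63 torque 0.073 F 1.78 0.89 Fz 1.9 q6 -16
   cw torque at contact (9.4,-47.6): 0.093
```

```bash
python3 -m jog '[[-2.2,0.1,0.3,0,3,0,0.4],[0,0,0,0,0,0,0.4]]' >/dev/null; python3 s.py d 1 -5
```

```text
t 39.32 yaw -4.42 z 0.0970 rel -3.42 -42.72 torque 0.090 F 2.17 0.78 Fz 1.1 q6 -13
   cw torque at contact (9.4,-47.7): 0.111
```

```bash
python3 -m jog '[[-2.2,0.1,0.3,0,3,0,0.4],[0,0,0,0,0,0,0.4]]' >/dev/null; python3 s.py d 1 -5
```

```text
t 39.48 yaw -7.42 z 0.0968 rel -3.55 -42.73 torque 0.105 F 2.60 1.66 Fz 0.7 q6 -10
   cw torque at contact (9.3,-47.7): 0.140
```

```bash
python3 -m jog '[[-2.2,0.1,0.3,0,3,0,0.4],[0,0,0,0,0,0,0.4]]' >/dev/null; python3 s.py d 1 -5
```

```text
t 39.65 yaw -10.41 z 0.0966 rel -3.63 -42.68 torque 0.098 F 2.40 1.30 Fz 2.3 q6 -7
   cw torque at contact (9.2,-47.7): 0.126
```

```bash
python3 -m jog '[[-2.2,0.1,0.3,0,3,0,0.4],[0,0,0,0,0,0,0.4]]' >/dev/null; python3 s.py d 1 -5
```

```text
t 39.82 yaw -13.41 z 0.0964 rel -3.68 -42.65 torque 0.067 F 1.63 0.83 Fz 2.4 q6 -4
   cw torque at contact (9.1,-47.6): 0.085
```

```bash
python3 -m jog '[[-2.2,0.1,0.3,0,3,0,0.4],[0,0,0,0,0,0,0.4]]' >/dev/null; python3 s.py d 1 -5
```

```text
t 39.98 yaw -16.40 z 0.0963 rel -3.70 -42.60 torque 0.126 F 3.01 0.68 Fz 2.2 q6 -1
   cw torque at contact (9.1,-47.6): 0.150
```

```bash
python3 -m jog '[[-2.2,0.1,0.3,0,3,0,0.4],[0,0,0,0,0,0,0.4]]' >/dev/null; python3 s.py d 1 -5
```

```text
t 40.15 yaw -19.40 z 0.0961 rel -3.76 -42.53 torque 0.121 F 2.89 0.54 Fz 0.6 q6 2
   cw torque at contact (9.0,-47.5): 0.142
```

```bash
python3 -m jog '[[-2.2,0.1,0.3,0,3,0,0.4],[0,0,0,0,0,0,0.4]]' >/dev/null; python3 s.py d 1 -5
```

```text
t 40.32 yaw -22.40 z 0.0960 rel -3.79 -42.44 torque 0.099 F 2.39 0.55 Fz 2.0 q6 5
   cw torque at contact (9.0,-47.4): 0.118
```

```bash
python3 -m jog '[[-2.2,0.1,0.3,0,3,0,0.4],[0,0,0,0,0,0,0.4]]' >/dev/null; python3 s.py d 1 -5
```

```text
t 40.48 yaw -25.40 z 0.0959 rel -3.80 -42.39 torque 0.093 F 2.21 0.27 Fz 1.2 q6 8
   cw torque at contact (9.0,-47.4): 0.107
```

```bash
python3 -m jog '[[-2.2,0.1,0.3,0,3,0,0.4],[0,0,0,0,0,0,0.4]]' >/dev/null; python3 s.py d 1 -5
```

```text
t 40.65 yaw -28.40 z 0.0958 rel -3.80 -42.36 torque 0.100 F 2.45 0.88 Fz 2.1 q6 11
   cw torque at contact (9.0,-47.4): 0.124
```

```bash
python3 -m jog '[[-2.2,0.1,0.3,0,3,0,0.4],[0,0,0,0,0,0,0.4]]' >/dev/null; python3 s.py d 1 -5
```

```text
t 40.82 yaw -31.40 z 0.0956 rel -3.82 -42.31 torque 0.123 F 3.01 1.11 Fz 1.9 q6 14
   cw torque at contact (9.0,-47.3): 0.152
```

```bash
python3 -m jog '[[-2.2,0.1,0.3,0,3,0,0.4],[0,0,0,0,0,0,0.4]]' >/dev/null; python3 s.py d 1 -5
```

```text
t 40.98 yaw -34.40 z 0.0958 rel -3.11 -42.08 torque 0.232 F 5.62 1.45 Fz 0.6 q6 17
   cw torque at contact (9.7,-47.1): 0.278
```

```bash
python3 -m jog '[[-1.2,0.05,0.15,0,1.4,0,0.4],[0,0,0,0,0,0,0.4],[0,0,0,0,0,0,0.4]]' >/dev/null; python3 s.py d 1 -11
```

```text
t 41.23 yaw -35.66 z 0.0959 rel -2.79 -41.98 torque 0.241 F 5.81 1.21 Fz -0.7 q6 18
   cw torque at contact (10.0,-53.0): 0.320
```

```bash
python3 -m jog '[[-1.3,0,0.15,0,1.4,0,0.4],[0,0,0,0,0,0,0.4],[0,0,0,0,0,0,0.4]]' >/dev/null; python3 s.py d 1 -11
```

```text
t 41.48 yaw -37.06 z 0.0960 rel -2.59 -41.90 torque 0.333 F 8.04 1.70 Fz -0.7 q6 20
   cw torque at contact (10.2,-52.9): 0.443
```

```bash
python3 -m jog '[[3,0,0,0,0,0,0.4],[4,0,0,0,0,0,0.4],[0,-10,0,0,0,0,0.4],[0,-20,0,0,0,0,0.4],[0,-20,0,0,6.4,0,0.4],[0,-14,0,0,6.4,0,0],[0,0,0,0,6.4,0,-0.4],[0,0,0,0,6.4,0,-0.4]]' >/dev/null; python3 - <<'E'
from h import *
show('d');to([.4845,-.3677,.13],-69)
E
```

```text
t 42.15 p [ 0.628  -0.0731  0.1611] yaw -63.1 q6 45.7 F [ 0.04  0.4  -0.55] T [ 0.006 -0.003  0.005] open 0.697
rel axis tool x,z mm 20.631554238408444 -36.87627057001905 az -123.86911725152463 torque Nm about axis -0.008 Fx,Fz tool -0.34 0.22
turn ay 5.9 then shift mm [ 223.56   31.07 -239.52] dist rows 7.892430065335366
```

```bash
python3 -m jog '[[0,0,0,0,6,0,-0.4],[12,2,-13,0,0,0,-0.4],[22,3,-24,0,0,0,-0.4],[27,4,-29,0,0,0,-0.4],[27,4,-29,0,0,0,-0.4],[27,4,-29,0,0,0,-0.4],[27,4,-29,0,0,0,-0.4],[27,4,-29,0,0,0,-0.4]]' >/dev/null; python3 -m jog '[[26,3,-27,0,0,0,-0.4],[16,2,-17,0,0,0,-0.4],[8,1,-9,0,0,0,-0.4],[4,0,-4,0,0,0,-0.4],[0,0,0,0,0,0,-0.4],[0,0,0,0,0,0,-0.4]]' >/dev/null; python3 - <<'E'
from h import *
show();to([.4845,-.3677,.042],-69)
a=camera("top");b=camera("scene");cv2.imwrite("pics/t11.png",a)
cv2.imwrite("pics/m11.png",np.hstack([cv2.resize(a[130:250,180:310],None,fx=3,fy=3,interpolation=cv2.INTER_CUBIC),cv2.resize(b[180:300,90:220],None,fx=3,fy=3,interpolation=cv2.INTER_CUBIC)]))
E
```

```text
t 43.32 p [ 0.4858 -0.366   0.1285] yaw -68.85 q6 20.7 F [ 0.3  -0.72 -0.25] T [ 0.022 -0.027  0.023] open 0.703
turn ay 0.15 then shift mm [ 1.16 86.5  -1.83] dist rows 2.07499888237098
```

View pics/m11.png

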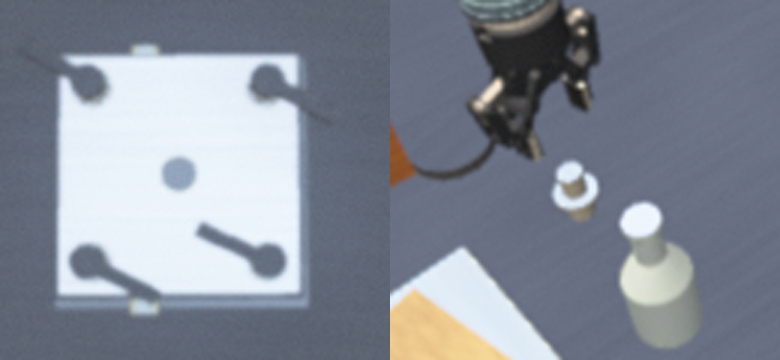

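```bash
python3 -m jog '[[0.6,10,-1,0,0,0,-0.4],[0.5,18,-1,0,0,0,-0.4],[0,20,0,0,0,0,-0.4],[0,18,0,0,0,0,-0.4],[0,12,0,0,0,0,-0.4],[0,6,0,0,0,0,-0.4],[0,2,0,0,0,0,-0.4],[0,0,0,0,0,0,-0.4]]' >/dev/null; python3 - <<'E'
from h import *
show();to([.4845,-.3677,.042],-69)
a=cv2.imread("pics/t11.png");g=cv2.cvtColor(a,cv2.COLOR_BGR2GRAY)
z=g[175:200,226:253];S=8;z=cv2.resize(z,None,fx=S,fy=S,interpolation=cv2.INTER_CUBIC)
cs,_=cv2.findContours((z<205).astype(np.uint8),cv2.RETR_EXTERNAL,cv2.CHAIN_APPROX_NONE)
c=max(cs,key=cv2.contourArea);(u,v),r=cv2.minEnclosingCircle(c);M=cv2.moments(c);u,v=M['m10']/M['m00'],M['m01']/M['m00']
p=((u+.5)/S-.5+226,(v+.5)/S-.5+175);print("bore px",p,r/S,ray("top",p,.083), "r mm",r/S*.83/347*1000)
# plate corners -> square
m=(g>170).astype(np.uint8);m[:,:190]=0;m[:,290:]=0;m[:140]=0;m[226:]=0
x,y,w,h=cv2.boundingRect(m);print(x,y,w,h)
b=camera("scene");cv2.imwrite("pics/m12.png",cv2.resize(b[180:300,90:220],None,fx=4,fy=4,interpolation=cv2.INTER_CUBIC))
E
```

```text
t 44.08 p [ 0.4841 -0.3687  0.0422] yaw -68.89 q6 20.4 F [-0.43 -0.12  0.29] T [0.013 0.027 0.022] open 0.702
turn ay 0.11 then shift mm [-0.74  0.21  0.72] dist rows 0.025333375280719713
bore px (239.16809940606439, 187.4562265551735) 5.86387300491333 [0.58010744 0.02975645 0.083     ] r mm 14.025978657285485
199 145 81 81
```

View pics/m12.png

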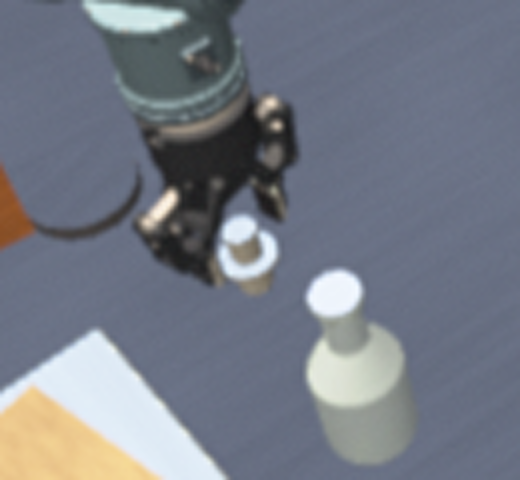

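```bash
python3 - <<'E'
from h import *
o,R,y=st();e=o['eef_pos']
for u,z in(((240,229),.07),((248,257),.04)):print("scene plug",ray("scene",(u[0]/4-.5+90,u[1]/4-.5+180),z).round(4), "tcp px",((proj("scene",[e[0],e[1],z])-[90,180]+.5)*4).round())
b=camera("scene");c=camera("top");cv2.imwrite("pics/t12.png",c)
E
python3 -m jog '[[0,0,0,0,0,0,0.2],[0,0,0,0,0,0,0.6],[0,0,0,0,0,0,1],[0,0,0,0,0,0,1],[0,0,0,0,0,0,1],[0,0,0,0,0,0,1]]'
```

```text
scene plug [ 0.4853 -0.3656  0.07  ] tcp px [235. 231.]
scene plug [ 0.4881 -0.3675  0.04  ] tcp px [244. 255.]
time_s: 44.73
eef_pos: [0.4842, -0.3692, 0.0432]
eef_rot: [-0.583, 0.583, -0.4, 0.4]
wrist_force: [-1.3, 2.0, 5.7]
opening: 0.256
```

```bash
python3 -m jog '[[0,-8,0,0,0,0,1],[0,-16,0,0,0,0,1],[0,-25,0,0,0,0,1],[0,-30,0,0,0,0,1],[0,-30,0,0,0,0,1],[0,-25,0,0,0,0,1],[0,-14,0,0,0,0,1],[0,-4,0,0,0,0,1]]'; python3 - <<'E'
from h import *
show();to([.5801,.0297,.19],-69)
a=camera("top");b=camera("scene")
cv2.imwrite("pics/m13.png",np.hstack([cv2.resize(a[160:290,370:500],None,fx=3,fy=3,interpolation=cv2.INTER_CUBIC),cv2.resize(b[120:250,70:200],None,fx=3,fy=3,interpolation=cv2.INTER_CUBIC)]))
E
```

```text
time_s: 45.4
eef_pos: [0.485, -0.3702, 0.1982]
eef_rot: [-0.583, 0.584, -0.398, 0.402]
wrist_force: [-0.1, 0.2, -1.4]
opening: 0.259
t 45.4 p [ 0.485  -0.3702  0.1982] yaw -68.92 q6 20.4 F [-0.05  0.25 -1.44] T [-0.03  -0.068  0.029] open 0.259
turn ay 0.08 then shift mm [-339.27    8.18  232.06] dist rows 9.85894365395744
```

View pics/m13.png

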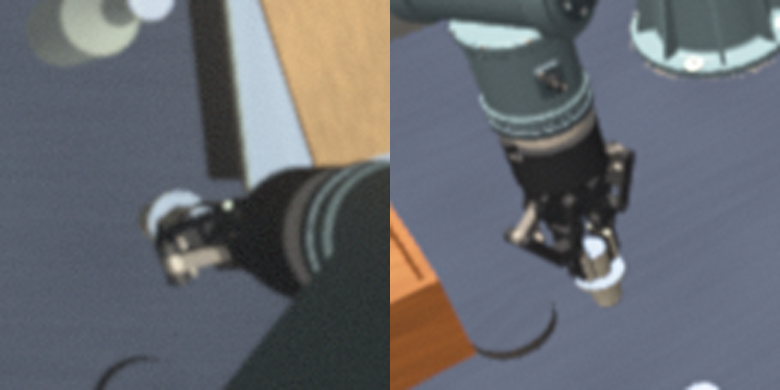

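```bash
python3 -m jog '[[-12,0,8,0,0,0,1],[-24,0,16,0,0,0,1],[-33,0,22.5,0,0,0,1],[-33,0,22.5,0,0,0,1],[-33,0,22.5,0,0,0,1],[-33,0,22.5,0,0,0,1],[-33,0,22.5,0,0,0,1],[-33,0,22.5,0,0,0,1]]'>/dev/null; python3 -m jog '[[-33,0,22.5,0,0,0,1],[-30,0,21,0,0,0,1],[-22,0,15,0,0,0,1],[-13,0,9,0,0,0,1],[-7,0,5,0,0,0,1],[0,0,0,0,0,0,1],[0,0,0,0,0,0,1],[0,0,0,0,0,0,1]]'>/dev/null; python3 - <<'E'
from h import *
show();to([.5801,.0297,.14],-69)
a=camera("top");b=camera("scene")
cv2.imwrite("pics/m14.png",np.hstack([cv2.resize(a[130:260,175:305],None,fx=3,fy=3,interpolation=cv2.INTER_CUBIC),cv2.resize(b[110:240,210:340],None,fx=3,fy=3,interpolation=cv2.INTER_CUBIC)]))
E
```

```text
t 46.83 p [0.5775 0.0297 0.1937] yaw -68.98 q6 60.2 F [ 0.04 -0.   -1.66] T [0.061 0.053 0.004] open 0.256
turn ay 0.02 then shift mm [ 0.94 53.74  2.46] dist rows 1.2901716077875682
```

View pics/m14.png

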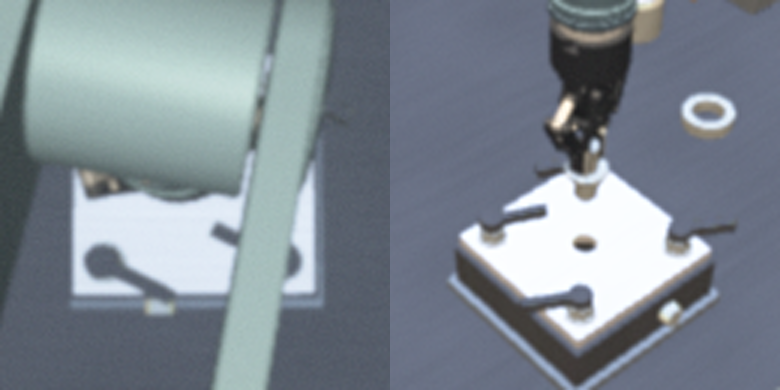

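```bash
python3 -m jog '[[0.5,8,1,0,0,0,1],[0.4,14,1,0,0,0,1],[0,14,0.5,0,0,0,1],[0,10,0,0,0,0,1],[0,4,0,0,0,0,1],[0,0,0,0,0,0,1],[0,0,0,0,0,0,1]]'>/dev/null; python3 - <<'E'
from h import *
show()
b=camera("scene");cv2.imwrite("pics/s15.png",b)
cv2.imwrite("pics/m15.png",cv2.resize(b[130:215,235:315],None,fx=7,fy=7,interpolation=cv2.INTER_CUBIC))
e=get_obs()['eef_pos']
for z in(.084,e[2]-.043,e[2]-.009,e[2]-.003):print(z,((proj("scene",[e[0],e[1],z])-[235,130]+.5)*7).round(), ((proj("scene",[.5801,.0297,z])-[235,130]+.5)*7).round())
E
```

```text
t 47.52 p [0.5808 0.0304 0.1445] yaw -68.94 q6 60.3 F [ 0.39  0.1  -1.92] T [ 0.    -0.04   0.035] open 0.254
0.084 [279. 426.] [276. 425.]
0.1020698934998119 [280. 398.] [277. 398.]
0.13606989349981188 [282. 345.] [279. 345.]
0.1420698934998119 [282. 335.] [279. 335.]
```

View pics/m15.png

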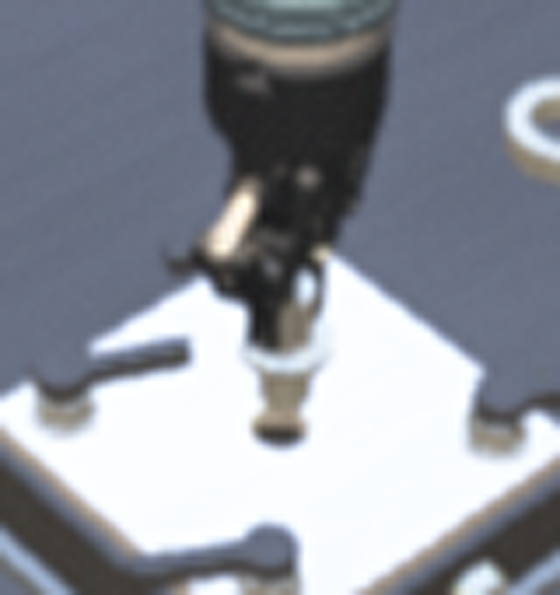

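```bash
python3 - <<'E'
from h import *
b=cv2.imread("pics/s15.png")
c=b[165:200,262:290];cv2.imwrite("pics/m16.png",cv2.resize(c,None,fx=18,fy=16,interpolation=cv2.INTER_CUBIC))
th=np.linspace(0,2*np.pi,73)
def ell(cx,cy,r,z):
    P=np.array([proj("scene",[cx+r*np.cos(t),cy+r*np.sin(t),z]) for t in th]);P=(P-[262,165]+.5)*[18,16];return P.min(0).round(),P.max(0).round()
e=get_obs()['eef_pos']
print("bore",ell(.5801,.0297,.0145,.084),"flange bot",ell(*e[:2],.022,e[2]-.009),"flange top",ell(*e[:2],.022,e[2]-.003),"shank top",ell(*e[:2],.013,e[2]-.015))
E
```

```text
bore (array([142., 360.]), array([305., 465.])) flange bot (array([111., 150.]), array([366., 309.])) flange top (array([112., 128.]), array([368., 287.])) shank top (array([163., 204.]), array([313., 298.]))
```

View pics/m16.png

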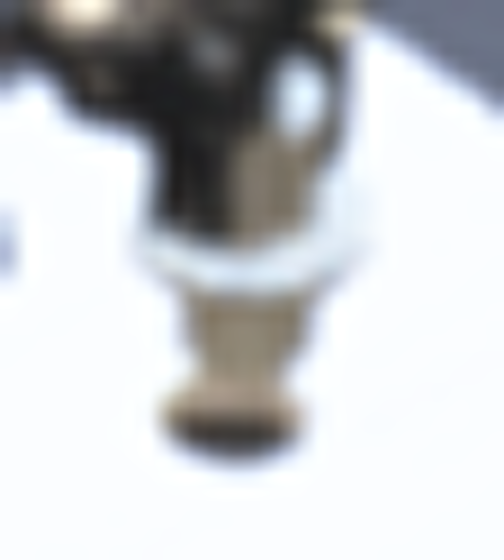

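```bash
python3 -m jog '[[0,6,0,0,0,0,1],[0,6,0,0,0,0,1],[0,5,0,0,0,0,1],[0,3,0,0,0,0,1],[0,0,0,0,0,0,1],[0,0,0,0,0,0,1]]'; python3 -m jog '[[0,3,0,0,0,0,1],[0,0,0,0,0,0,1]]'
```

```text
time_s: 48.07
eef_pos: [0.5805, 0.0307, 0.1241]
eef_rot: [-0.583, 0.583, -0.4, 0.4]
wrist_force: [-0.2, 0.1, -1.9]
opening: 0.254
time_s: 48.23
eef_pos: [0.5807, 0.0305, 0.1213]
eef_rot: [-0.583, 0.583, -0.4, 0.4]
wrist_force: [-0.2, 0.2, -2.4]
opening: 0.253
```

```bash
python3 -m jog '[[0,3,0,0,0,0,1],[0,4,0,0,0,0,1],[0,2,0,0,0,0,1],[0,0,0,0,0,0,1]]';python3 -m jog '[[0,3,0,0,0,0,1],[0,4,0,0,0,0,1],[0,2,0,0,0,0,1],[0,0,0,0,0,0,1]]'
```

```text
time_s: 48.57
eef_pos: [0.5803, 0.0306, 0.1117]
eef_rot: [-0.583, 0.583, -0.4, 0.4]
wrist_force: [-0.7, -1.0, -2.6]
opening: 0.253
time_s: 48.9
eef_pos: [0.5803, 0.0306, 0.1027]
eef_rot: [-0.583, 0.583, -0.4, 0.4]
wrist_force: [-0.4, -2.0, -3.9]
opening: 0.256
```

```bash
python3 -m jog '[[0,3,0,0,0,0,1],[0,3,0,0,0,0,1],[0,2,0,0,0,0,1],[0,0,0,0,0,0,1]]';python3 -m jog '[[0,1,0,0,0,0,1],[0,1,0,0,0,0,1],[0,0,0,0,0,0,1]]'
```

```text
time_s: 49.23
eef_pos: [0.5804, 0.0306, 0.0948]
eef_rot: [-0.583, 0.583, -0.4, 0.4]
wrist_force: [-0.7, -2.9, -2.9]
opening: 0.256
time_s: 49.48
eef_pos: [0.5807, 0.0305, 0.0936]
eef_rot: [-0.583, 0.583, -0.4, 0.4]
wrist_force: [-2.4, -3.0, 0.5]
opening: 0.251
```

```bash
python3 -m jog '[[0,0.7,0,0,0,0,1],[0,0,0,0,0,0,1],[0,0,0,0,0,0,1]]'; python3 -m jog '[[0,0,0,0,0,0,0.6],[0,0,0,0,0,0,0.2],[0,0,0,0,0,0,0.15],[0,0,0,0,0,0,0.15],[0,0,0,0,0,0,0.15]]'
```

```text
time_s: 49.73
eef_pos: [0.5807, 0.0306, 0.0933]
eef_rot: [-0.583, 0.583, -0.4, 0.4]
wrist_force: [-3.1, -3.4, 3.9]
opening: 0.257
time_s: 50.15
eef_pos: [0.581, 0.0311, 0.0928]
eef_rot: [0.583, -0.583, 0.4, -0.4]
wrist_force: [-0.5, -0.0, 0.5]
opening: 0.43
```

```bash
python3 -m jog '[[0,-6,0,0,0,0,0.15],[0,-16,0,0,0,0,0.15],[0,-25,0,0,0,0,0.15],[0,-30,0,0,0,0,0.15],[0,-20,0,0,0,0,0.15],[15,-10,0,0,0,0,0.15],[30,0,0,0,0,0,0.15],[38,0,0,0,0,0,0.15]]'; python3 -m jog '[[38,0,0,0,0,0,0.15],[38,0,0,0,0,0,0.15],[38,0,0,0,0,0,0.15],[38,0,0,0,0,0,0.15],[25,0,0,0,0,0,0.15],[12,0,0,0,0,0,0.15],[0,0,0,0,0,0,0.15]]'
python3 - <<'E'
from h import *
show()
a=camera("top");b=camera("scene");cv2.imwrite("pics/tf.png",a);cv2.imwrite("pics/sf.png",b)
cv2.imwrite("pics/m20.png",np.hstack([cv2.resize(a[135:240,180:300],(400,350),interpolation=cv2.INTER_CUBIC),cv2.resize(b[145:250,215:335],(400,350),interpolation=cv2.INTER_CUBIC)]))
E
```

```text
time_s: 50.82
eef_pos: [0.6112, -0.0464, 0.2012]
eef_rot: [0.584, -0.583, 0.398, -0.4]
wrist_force: [1.1, -1.3, -0.5]
opening: 0.425
time_s: 51.4
eef_pos: [0.6783, -0.2265, 0.1987]
eef_rot: [-0.582, 0.582, -0.401, 0.401]
wrist_force: [-0.9, 0.5, -1.1]
opening: 0.423
t 51.4 p [ 0.6783 -0.2265  0.1987] yaw -69.12 q6 41.2 F [-0.95  0.54 -1.07] T [0.007 0.011 0.024] open 0.423
```

View pics/m20.png

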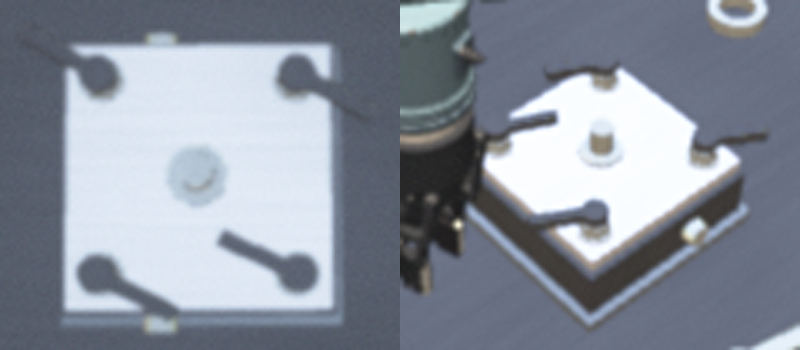

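View pics/sf.png

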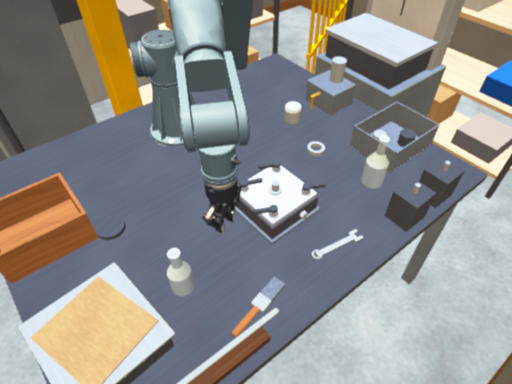

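```bash
python3 -c "
from bench import *
print(hand_in())"
```

```text
the job is handed in; nothing more can be done
None
```

I tightened all four nuts clockwise in the order a, c, b, d, then stood the plug in the bore and handed in at about 51 s, with the arm clear of everything. `hand_in` gives no verdict, so the results below are my own checks.

| Nut | Turn (approx.) | Final torque (approx.) | Same as force at 40 mm |
|---|---|---|---|
| a | 188° | 0.37–0.40 N m | 9–10 N |
| c | 203° | 0.39 N m | 10 N |
| b | 175° | 0.33–0.42 N m | 8–10 N |
| d | 176° | 0.33–0.44 N m | 8–11 N |

- **Seating:** each nut turned freely at about 0.15 N m. The force then rose with the tool stalling against the handle's spring, and I stopped there. All readings stayed under the 0.8 N m limit.
- **Torque ranges:** they reflect uncertainty about where on the pad the handle was touching.
- **Nut c, force:** the force seemed to rise early at about 183°. That was only the contact point sliding inward on a skewed finger, so I shifted the finger outward and went on until it really stalled.
- **Nut c, angle:** my estimate of its turn is slightly over the stated 200° maximum. I put that down to a few degrees of error in the camera reading.
- **Plug:** it went in with little side force (about 3 N each way) and stopped at tool height 0.093 m, the height I calculated for the flange resting on the plate. The last pictures show it upright with its flange on the plate.
- **Everything else:** the plate looks level and both bottles were still standing in place. I did not measure the plate's final height or go back over the nuts after the last one.

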